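Close the sieve stack and latch the hold-down on a bench sieve shaker

ROBOT

A 6-joint arm with a two-finger parallel gripper is mounted at the origin on the work surface. World frame = base frame: x ahead of the robot, y to its left, z up, the work surface at z = 0. Lengths are in m, angles in rad, forces in N, time in s.
With the tool pointing down it reaches from about 0.35 to 0.775 m from the base axis. Payload 5.5 kg.
Tool frame: the origin (TCP) lies at the very end of the fingers, on their centre line; the grasp point (between the pads) lies 19 mm behind it; y points along the fingers, z is the direction in which the jaws open and shut, and the axes are right-handed (so a half turn about y gives the same grasp; the last joint's range is limited). The gripper opens to 85 mm and grips with 20 to 120 N. Pads are 22 mm wide; open, the fingers measure 114 mm over their backs; the gripper's body (76 mm by 85 mm) begins 54 mm behind the grasp point. The pads swing forward as they close: fully open they stand 13 mm farther back than shut.
Start: joints at [1.045, 0.313, 0.046, 1.304, 0, 1.431], TCP at [0.216, 0.533, 0.231] pointing down, gripper open.
Joint ranges: [-2.76, 2.76], [-0.86, 1.69], [-1.03, 1.26], [-2.2, 2.34], [-1.47, 1.5], [-3.14, 3.14]. Speed limits (rad/s): [2.57, 2.57, 3.14, 3.14, 3.14, 3.14].

INTERFACE

Orientations are given as a unit quaternion [x, y, z, w].
In Python, from rig import env gives the robot as it stands. The module is installed in compiled form; this text tells all that it offers.
- The arm moves only by the shell command python3 -m jog 'ROWS' [FORCE]. ROWS is JSON, a list of rows, each an object of numbers: "x", "y", "z": the shift along the tool's x, y, z in m; "ax", "ay", "az": the turn, a rotation vector about the tool's x, y, z in degrees; "grip": the gripper's target within -1 to 1 (fully open at 1, half-way at 0, shut at -1). A call has 1 to 12 rows; each row is the pose to reach, as a shift and turn from the pose commanded when the call began, along the tool's axes at that moment; what a row does not reach only later rows make up. A row lasts 1/10 s, in which the tool goes at most 50 mm and 8.59 degrees, less where a joint would pass 70% of its speed; a pose out of reach is approached as far as the arm can. A call with a gripper value outside its range is refused whole. The fingers move at their own pace and stop on an object; FORCE is the grip in N (left out, the last holds). Time passes only in rows, so rows that repeat a pose let the fingers close. It gives the time, the measured TCP pose, the force and the opening at its end, in the units of the state.
- env.sense(): the state, without advancing time (a new reading comes with each control period).
- env.get_image(name): name is "scene" or "top" or "wrist"; returns the picture (480x640x3 uint8, red, green, blue); there is no depth.
- env.camera_params(name): a dict with "K" (3x3 intrinsics, pixels), "position" and "orientation" of the camera in the world. Camera axes: x right, y down, z forward; pixel columns grow to the right and rows downward; lengths in m; the calibration is good to about 2 mm. The wrist camera is an equidistant fisheye: a pixel r from the principal point sees the ray r / f radians off the axis. A picture is of the moment at which its call begins: read the wrist's pose just before it. camera_params takes no time and is no camera call; for the wrist camera it gives the pose at the moment of the call.
- env.job_done(): hands the job in, once; it reports no verdict.
Trained networks look in the newest picture that a camera, given by its name, has taken for a name from the list of things; names that differ only in an ending like _2 or _b are one class to them, and where a whole thing is asked for, a point or a joint stands for the part that bears it (a point fixed in the world has none). Each returns a list of dicts, best first, with "p" (0 to 1); they miss things now and then, are a little off and sometimes report something else, mostly with a low value. They report only what shows in the picture. A call takes as long as a camera call. They do not tell look-alikes from the thing itself.
- env.silhouettes(camera, target): "region" (480x640 bool, what is visible of it) and "point" ([column, row] in pixels, amid what is visible of it).
- env.spot_point(camera, target): "point" ([column, row] in pixels: a listed point, or the origin of a listed thing).
The state is a dict: "time": time; "joint_positions": joint angles; "joint_vel": joint speeds; "effort": joint torques, N m; "ee_pos": TCP position; "ee_rot": TCP orientation; "ft_force": force on the tool from outside, world axes, zero at the start; "wrist_torque": the same for the moment, N m; "opening": finger opening in m.
Only numpy, scipy, OpenCV 4.12 (cv2) and the standard library are available. Lean on these libraries where they do the work, as an engineer would, in place of code of your own. Each camera call takes 0.05 s, during which the arm holds its last target.

TASK

Get the sieve stack on the little shaker ready to run: take the lid that fits it from its sloping rest and set it fully home on the top sieve without dropping it, then swing the hold-down bail over the lid and press its ball grip down until the spring catch has snapped over the crossbar. Let go, and do not disturb the other lid or anything else on the bench.

Things in the scene. Friction and masses are not known exactly. Their poses are not given: they have to be found in the camera images.
- lid_knob (a point): Middle of the knob of the lid to use: an aluminium cylinder, 22 mm diameter, 26 mm tall, standing on the lid's flange. z runs out of the lid along the knob; y is level, across the slope on which the lid starts. This point is 16 mm above the flange's underside, so 16 mm above sieve_top when the lid is fully home.
- lid: The lid to use: plain steel, about 160 g, flange 108 mm across and 3 mm thick, under it a spigot (96 mm across, tapering to 91 mm, 8 mm deep) that goes inside the top sieve. Origin: centre of the flange's underside, axes as lid_knob. It starts on one of two alike dark grey sheet rests, tilted 34 degrees from level, z leaning roughly towards the robot, its low edge against an 18 mm lip.
- small_lid_knob (a point): Middle of the knob (same size) of the other lid, alike but only 81 mm across, for 76 mm sieves. It lies on the other sloping rest (116 mm wide, alike); which rest has which lid changes. Leave it.
- shaker: The bench shaker, fixed: white housing 210 x 180 mm, 66 mm high, with a plate 78 mm above the bench that carries the sieve stack, the rear hinge post and the front catch. Origin: under the middle of the housing. x points from the catch (front, the robot's side) to the bail's hinge (rear), y to the left, z up.
- sieve_top (a point): Centre of the top sieve's rim, 165 mm above the shaker's origin. The stack (a pan and two sieves) is 106 mm outside, 100 mm inside, and fixed on the shaker; the wire cloth lies 17 mm below the rim. Axes as the shaker's.
- bail_hinge (a point): Middle of the axis of the bail's hinge: 66 mm behind sieve_top (shaker's +x) and 10 mm above it. The axis is the shaker's y; axes as the shaker's.
- bail_ball (a point): Centre of the bail's light grey ball grip, 26 mm diameter, 168 mm from the hinge axis. The bail has two 8 mm steel rods, 44 mm apart, that pass either side of the lid's knob, then an 8 mm crossbar 132 mm from the hinge, and in front of it the ball on an 8 mm stem. At bail angle a the ball is 168*cos(a) mm in front of the hinge (shaker's -x) and 168*sin(a) mm above it.
- bail (a joint): Angle of the bail in rad: 0 shut (level, its rubber pads resting on the lid), 1.57 upright, at most 1.95 (leaning back behind the stack). The hinge is stiff (0.2 N m), so the bail stays wherever it is left. It starts open, at 1.75 to 1.9.
- catch (a joint): Angle of the spring catch in rad; 0 is home. From a bail angle of about 0.11 down the crossbar rides on the sloping backs of its beaks and pushes them forward (up to about 0.09; some 8 N on the ball); near 0 they spring back over the crossbar and hold it. Bail near 0 and catch at 0: caught.
- catch_beak (a point): Midway between the two beaks of the catch, a steel plate rocking on a pin at the front of the stack. The beaks, 62 mm apart, stand upright in front of the crossbar's ends, reach 195 mm above the bench, and hook over the crossbar 1.5 mm above it when the bail is shut. The ball and its stem pass between them.
- jar_mid (a point): Middle of a clear sample jar, 52 mm diameter, 85 mm tall, standing. Leave it.
- small_sieves_mid (a point): Middle of a loose stack of 76 mm sieves, 80 mm diameter, 74 mm tall. Leave it.
- scoop_mid (a point): An aluminium sample scoop lying on the bench, about 165 mm long, 28 mm high. Leave it.
- brush_mid (a point): A sieve brush lying on the bench, 170 mm long. Leave it.
- wash_bottle_mid (a point): Middle of a white plastic bottle, 64 mm diameter, 160 mm tall, standing. Leave it.
There are look-alikes about, which are no part of the job. What is shaped like the lid but brown or pink is not meant.

How it is judged:
By the outcome, as a careful person would: the job done as asked, in the order asked, and still so for the second after the job is handed in, with the robot touching nothing.
It also fails if it takes over 67 s, if anything falls off the work surface, if the arm or the gripper's body presses on something with over 40 N, if the wrist force passes 120 N, or if a joint passes its speed limit or range.

## Working session

There is one attempt and no reset: what is moved stays moved. The work goes in short steps, Python scripts to look and compute and a shell command to move; the robot and the scene stay as the last step left them, time stands still between calls to the robot, and variables do not carry over. Pictures are saved under pics/ and viewed, and the job is handed in when it is done.

```bash
mkdir -p pics; ls; python3 - <<'E'
from rig import env
import cv2
print(env.sense())
for n in ["scene","top","wrist"]:
    im=env.get_image(n); cv2.imwrite(f"pics/a_{n}.png",im[:,:,::-1])
    print(n,env.camera_params(n))
E
```

```text
pics
{'time': 0.0, 'joint_positions': array([ 1.04539590e+00,  3.14005449e-01,  4.49260725e-02,  1.30356066e+00,
       -1.20840696e-05,  1.43120556e+00]), 'joint_vel': array([-0.00076436, -0.00020875,  0.00035155,  0.00061697, -0.00119978,
       -0.00065984]), 'effort': array([-9.10788840e-04, -4.80628467e+01,  2.98533136e+01,  1.92803540e-02,
       -1.92698412e-04, -8.18540968e-06]), 'ee_pos': array([0.21612175, 0.53227648, 0.23038434]), 'ee_rot': array([ 0.69460825, -0.13576857,  0.13535111, -0.69337317]), 'ft_force': array([-0.6269576 ,  0.22472913,  0.82817597]), 'wrist_torque': array([-0.00579392, -0.02258864, -0.01957535]), 'opening': 0.08560944052371626}
scene {'K': array([[505.19523217,   0.        , 318.44048285],
       [  0.        , 505.19523217, 243.36252284],
       [  0.        ,   0.        ,   1.        ]]), 'position': array([1.09424279, 0.79185149, 1.17578673]), 'orientation': array([ 0.28474253,  0.87686075, -0.3671383 , -0.12347624])}
top {'K': array([[561.12397577,   0.        , 323.19065884],
       [  0.        , 561.12397577, 233.79207362],
       [  0.        ,   0.        ,   1.        ]]), 'position': array([ 0.26587113, -0.05549383,  1.43431149]), 'orientation': array([ 0.70522573, -0.70436195,  0.04723756, -0.06557069])}
wrist {'K': array([[371.64829954,   0.        , 324.23282768],
       [  0.        , 371.64829954, 241.15643095],
       [  0.        ,   0.        ,   1.        ]]), 'position': array([0.15403062, 0.55795425, 0.37337816]), 'orientation': array([0.82210406, 0.553083  , 0.07506133, 0.11229385])}
```

View pics/a_scene.png

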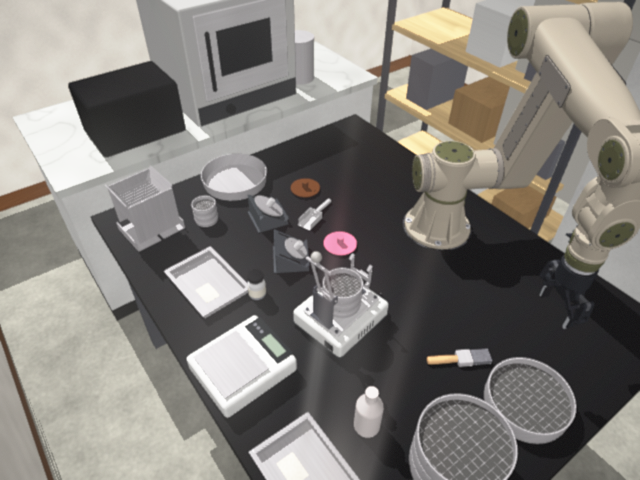

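View pics/a_top.png

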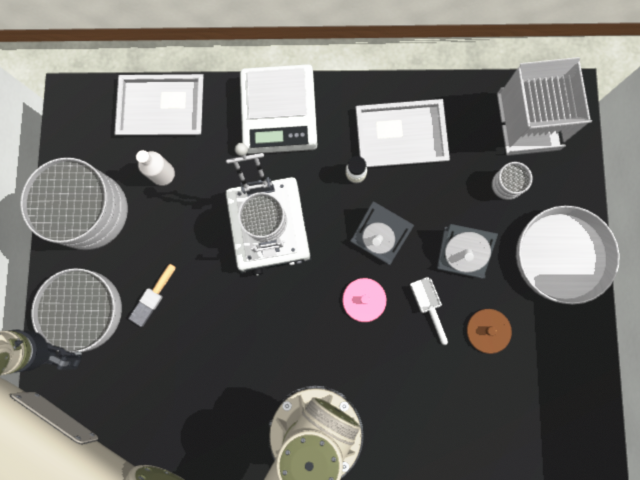

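View pics/a_wrist.png

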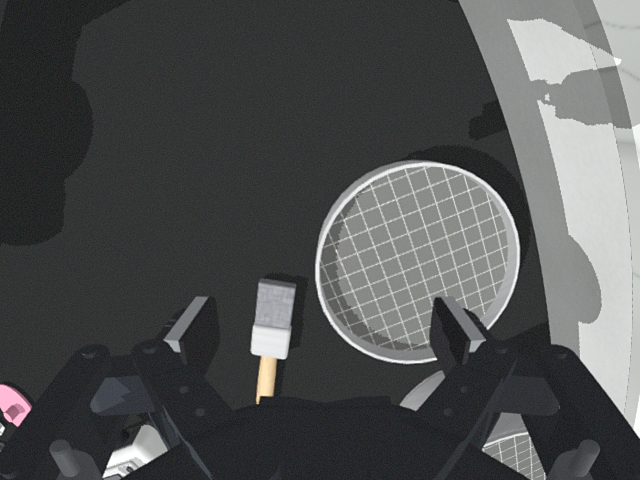

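The scene picture shows the shaker at about (340,310), with two sloping rests at (268,212) and (292,252). In the top picture the larger lid appears to be the one at (468,252) and the smaller at (378,237). The bail ball is at (242,149), leaning back. Pink and brown look-alikes lie flat on the bench. The wrist picture shows only the brush and a big sieve.

```bash
cat > h.py <<'E'
from rig import env
import numpy as np, cv2
from scipy.spatial.transform import Rotation as R
from scipy.optimize import least_squares
def ray(name,px,P=None):
    P=P or env.camera_params(name); K=P["K"]
    u=np.array([(px[0]-K[0,2])/K[0,0],(px[1]-K[1,2])/K[1,1]])
    if name=="wrist":
        r=np.hypot(*u); s=np.sin(r)/r if r>1e-9 else 1
        d=np.array([u[0]*s,u[1]*s,np.cos(r)])
    else: d=np.array([u[0],u[1],1]); d/=np.linalg.norm(d)
    return P["position"],R.from_quat(P["orientation"]).apply(d)
def proj(name,X,P=None):
    P=P or env.camera_params(name);K=P["K"]
    c=R.from_quat(P["orientation"]).inv().apply(np.atleast_2d(X)-P["position"])
    if name=="wrist":
        rr=np.hypot(c[:,0],c[:,1]); th=np.arctan2(rr,c[:,2]); u=c[:,:2]*(th/np.maximum(rr,1e-9))[:,None]
    else: u=c[:,:2]/c[:,2:]
    return u*[K[0,0],K[1,1]]+[K[0,2],K[1,2]]
def atz(name,px,z,P=None):
    o,d=ray(name,px,P); return o+d*(z-o[2])/d[2]
def tri(rays):
    A=np.zeros((3,3));b=np.zeros(3)
    for o,d in rays:
        M=np.eye(3)-np.outer(d,d);A+=M;b+=M@o
    X=np.linalg.solve(A,b)
    return X,[np.linalg.norm((np.eye(3)-np.outer(d,d))@(X-o))*1e3 for o,d in rays]
E
python3 - <<'E'
from h import *
np.set_printoptions(precision=4,suppress=True)
env.get_image("top");env.get_image("scene")
names="lid_knob small_lid_knob shaker sieve_top bail_hinge bail_ball catch_beak lid".split()
for n in names:
    r=[]
    for c in ["top","scene"]:
        l=env.spot_point(c,n); print(n,c,[(np.round(q["point"],1),round(q["p"],2)) for q in l[:3]])
        if l: r.append(ray(c,l[0]["point"]))
    if len(r)==2: print("   ",*tri(r))
print(env.sense()["time"])
E
```

```text
lid_knob top [(array([465.8, 253.5]), 0.93), (array([362.5, 298.7]), 0.9), (array([489.4, 332.7]), 0.76)]
lid_knob scene [(array([338.6, 236.1]), 0.83), (array([270.9, 203. ]), 0.78), (array([304.3, 188.2]), 0.78)]
    [ 0.3665 -0.2717  0.0176] [np.float64(127.7198565597322), np.float64(127.71985655973216)]
small_lid_knob top [(array([372.5, 240.4]), 0.58)]
small_lid_knob scene [(array([298.1, 246.2]), 0.8)]
    [ 0.4735 -0.1441  0.0623] [np.float64(4.301388176596577), np.float64(4.301388176596529)]
shaker top [(array([267.9, 226.2]), 0.77), (array([357. , 171.4]), 0.52)]
shaker scene [(array([340.3, 316.6]), 0.64)]
    [0.515  0.1225 0.0191] [np.float64(1.794297172364134), np.float64(1.7942971723642094)]
sieve_top top [(array([260.8, 212.9]), 0.77), (array([466.7, 254.5]), 0.7), (array([242. , 149.7]), 0.23)]
sieve_top scene [(array([342.7, 285.7]), 0.67)]
    [0.5194 0.1244 0.1589] [np.float64(1.6679460697293986), np.float64(1.66794606972942)]
bail_hinge top [(array([253.2, 185.4]), 0.77)]
bail_hinge scene [(array([326.3, 298.1]), 0.66)]
    [0.5839 0.1407 0.1691] [np.float64(0.18988536555084717), np.float64(0.1898853655509167)]
bail_ball top [(array([240.6, 153.6]), 0.82)]
bail_ball scene [(array([318.5, 252.9]), 0.79)]
    [0.6069 0.1391 0.3463] [np.float64(2.0525290020389257), np.float64(2.052529002039039)]
catch_beak top [(array([264.5, 240.9]), 0.73)]
catch_beak scene [(array([326.1, 296. ]), 0.61), (array([363., 263.]), 0.55)]
    [0.4996 0.0985 0.0717] [np.float64(41.27375434354707), np.float64(41.27375434354693)]
lid top [(array([467.6, 249.9]), 0.83), (array([361.8, 299.1]), 0.81), (array([490. , 330.8]), 0.8)]
lid scene [(array([304.2, 188. ]), 0.93), (array([267.2, 205.3]), 0.87), (array([338.5, 244.6]), 0.71)]
    [ 0.3966 -0.3097  0.1722] [np.float64(50.576242730682154), np.float64(50.576242730682196)]
1.05
```

```bash
python3 - <<'E'
from h import *
np.set_printoptions(precision=4,suppress=True)
print("lid_knob",*tri([ray("top",[465.8,253.5]),ray("scene",[270.9,203])]))
print("lid",*tri([ray("top",[467.6,249.9]),ray("scene",[267.2,205.3])]))
s=env.sense();T=R.from_quat(s["ee_rot"]);P=env.camera_params("wrist")
print("tool axes (cols)\n",T.as_matrix()); print("cam in tool",T.inv().apply(P["position"]-s["ee_pos"]), "cam axes in tool\n",(T.inv()*R.from_quat(P["orientation"])).as_matrix())
im=cv2.imread("pics/a_top.png")
c=cv2.resize(im[180:300,330:530],None,fx=4,fy=4,interpolation=cv2.INTER_CUBIC);cv2.imwrite("pics/b1.png",c)
im=cv2.imread("pics/a_scene.png")
c=cv2.resize(im[180:360,240:400],None,fx=3.3,fy=3.3,interpolation=cv2.INTER_CUBIC);cv2.imwrite("pics/b2.png",c)
E
```

```text
lid_knob [ 0.437  -0.3672  0.0696] [np.float64(0.22794027086942503), np.float64(0.22794027086948884)]
lid [ 0.4475 -0.3746  0.0594] [np.float64(0.64324589433188), np.float64(0.6432458943318061)]
tool axes (cols)
 [[ 0.9265  0.0001  0.3763]
 [-0.3763  0.0002  0.9265]
 [-0.     -1.      0.0002]]
cam in tool [-0.0672 -0.1427  0.0001] cam axes in tool
 [[ 0.0007  0.9635  0.2679]
 [-0.0005 -0.2679  0.9635]
 [ 1.     -0.0008  0.0003]]
```

View pics/b1.png

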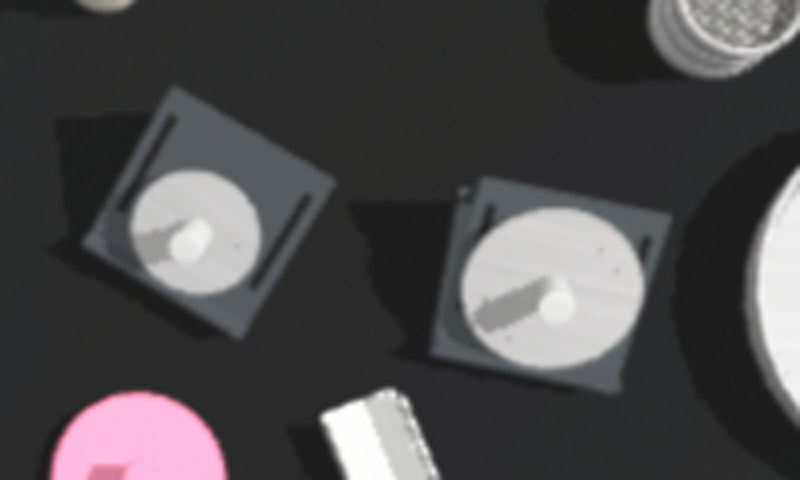

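View pics/b2.png

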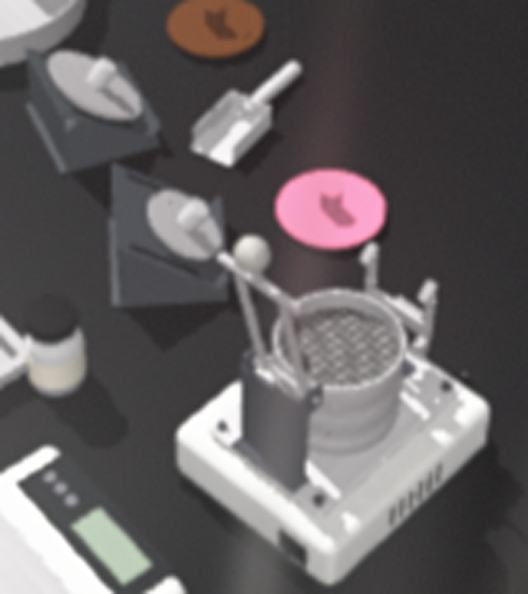

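The larger lid sits on the right-hand rest (b1, about (552,290)). The knob triangulates to (0.437,-0.367,0.070), with the two rays agreeing within 0.3 mm. Next I need the slope direction and the shaker yaw, then a hover pose over the lid.

```bash
cat >> h.py <<'E'
np.set_printoptions(precision=4,suppress=True)
def frame(xdir,ydir):  # tool y (finger dir) exact, x approx
    y=np.array(ydir,float);y/=np.linalg.norm(y);x=np.array(xdir,float);x-=y*(x@y);x/=np.linalg.norm(x)
    return R.from_matrix(np.c_[x,y,np.cross(x,y)])
def go(pos,rot,s=None):
    s=s or env.sense();T=R.from_quat(s["ee_rot"])
    d=T.inv().apply(np.array(pos)-s["ee_pos"])*1e3; r=np.degrees((T.inv()*rot).as_rotvec())
    print("shift mm",np.round(d,1),"turn deg",np.round(r,2))
E
python3 - <<'E'
from h import *
f=lambda u,v:(330+u/4,180+v/4)
TL=f(485,178);TR=f(670,215);BL=f(430,350);BR=f(618,390)
zt=0.09;
for z in (0.06,0.09,0.11):
    a,b=atz("top",TL,z),atz("top",TR,z); print(z,b-a,np.linalg.norm(b-a),np.degrees(np.arctan2(*(a-b)[:2])))
for z in (0.0,0.02,0.04):
    a,b=atz("top",BL,z),atz("top",BR,z); print(z,b-a,np.linalg.norm(b-a),np.degrees(np.arctan2(*(a-b)[:2])))
az=-np.arctan2(*(a-b)[:2]); print("az up-slope",az)
h=np.array([np.cos(az),np.sin(az),0])
n=np.array([0,0,1])*np.cos(np.radians(34))-h*np.sin(np.radians(34))
k=np.array([0.437,-.367,.0696]); print("n",n)
rot=frame(h,-n); go(k+n*0.13,rot); print(k+n*.13)
go([0.37,0.1,0.33],frame([.94,-.3,0],[0,0,-1]))
E
```

```text
0.06 [-0.0233 -0.1125  0.    ] 0.1148408945837135 11.69181362725956
0.09 [-0.0228 -0.11    0.    ] 0.11233401979067273 11.691813627259503
0.11 [-0.0224 -0.1084  0.    ] 0.11066276992864556 11.6918136272595
0.0 [-0.0254 -0.118   0.    ] 0.120713011586944 12.140786620229871
0.02 [-0.025  -0.1164  0.    ] 0.11902979267325915 12.140786620229864
0.04 [-0.0247 -0.1147  0.    ] 0.1173465737595743 12.140786620229884
az up-slope -0.21189670030508587
n [-0.5467  0.1176  0.829 ]
shift mm [ 471.3   53.8 -763.2] turn deg [  2.95  -9.67 -33.91]
[ 0.3659 -0.3517  0.1774]
shift mm [ 305.1  -98.7 -343.2] turn deg [-0.01 -4.4  -0.  ]
```

```bash
python3 -m jog '[{"x":0.3,"y":-0.1,"z":-0.34,"grip":1},{"x":0.3,"y":-0.1,"z":-0.34,"grip":1},{"x":0.3,"y":-0.1,"z":-0.34,"grip":1},{"x":0.3,"y":-0.1,"z":-0.34,"grip":1},{"x":0.3,"y":-0.1,"z":-0.34,"grip":1},{"x":0.3,"y":-0.1,"z":-0.34,"grip":1},{"x":0.3,"y":-0.1,"z":-0.34,"grip":1},{"x":0.3,"y":-0.1,"z":-0.34,"grip":1},{"x":0.3,"y":-0.1,"z":-0.34,"grip":1},{"x":0.3,"y":-0.1,"z":-0.34,"grip":1}]'
python3 - <<'E'
from h import *
az=-.212;h=np.array([np.cos(az),np.sin(az),0])
n=np.array([0,0,1])*np.cos(np.radians(34))-h*np.sin(np.radians(34))
k=np.array([0.437,-.367,.0696])
go(k+n*0.13,frame(h,-n))
s=env.sense();print(s["joint_positions"],s["ft_force"])
E
```

```text
shift mm [ 471.3   53.8 -763.2] turn deg [  2.94  -9.67 -33.91]
[1.0454 0.3132 0.0461 1.3036 0.     1.4312] [-0.5916 -0.1735 -0.1207]invalid input
```

```bash
python3 -m jog '[{"x":0.03,"y":-0.01,"z":-0.034,"grip":1.0},{"x":0.06,"y":-0.02,"z":-0.068,"grip":1.0}]'
```

```text
invalid input
```

```bash
python3 -m jog '[{"x":0.03,"y":-0.01,"z":-0.034},{"x":0.06,"y":-0.02,"z":-0.068}]'; python3 -m jog '[{"x":0.03,"y":-0.01,"z":-0.034,"ax":0,"ay":0,"az":0,"grip":1}]' 60 
```

```text
time: 1.15
ee_pos: [0.2306, 0.4921, 0.2392]
ee_rot: [0.695, -0.135, 0.134, -0.694]
ft_force: [1.7, -0.8, 0.5]
opening: 0.0853invalid input
```

```bash
python3 - <<'E'
from h import *
s=env.sense();print(s["time"],s["ee_pos"])
E
python3 -m jog '[{"grip":0.95}]'
```

```text
1.15 [0.2306 0.4921 0.2392]invalid input
```

```bash
python3 -m jog '[{"x":0.03,"grip":0.99}]' 60
```

```text
invalid input
```

```bash
python3 -m jog '[{"x":0.001,"y":0.0}]'; echo; python3 -m jog '[{"x":0.0,"y":0.0,"z":0.0,"ax":0.0,"ay":0.0,"az":0.0,"grip":0.5},{"x":0.0,"y":0.0,"z":0.0,"ax":0.0,"ay":0.0,"az":0.0,"grip":0.5}]'; echo; python3 -m jog --help
```

```text
time: 1.35
ee_pos: [0.2318, 0.4898, 0.2418]
ee_rot: [-0.693, 0.136, -0.136, 0.694]
ft_force: [-1.5, 1.3, -0.1]
opening: 0.0643
invalid input
invalid input: not JSON, or not a number
```

Every row needs all seven keys, so I'll write them in full.

```bash
python3 - <<'E'
from h import *
go([0.37,0.1,0.33],frame([.94,-.3,0],[0,0,-1]))
E
python3 -m jog '[{"x":0.27,"y":-0.09,"z":-0.3,"ax":0,"ay":0,"az":0,"grip":1},{"x":0.27,"y":-0.09,"z":-0.3,"ax":0,"ay":0,"az":0,"grip":1},{"x":0.27,"y":-0.09,"z":-0.3,"ax":0,"ay":0,"az":0,"grip":1},{"x":0.27,"y":-0.09,"z":-0.3,"ax":0,"ay":0,"az":0,"grip":1},{"x":0.27,"y":-0.09,"z":-0.3,"ax":0,"ay":0,"az":0,"grip":1},{"x":0.27,"y":-0.09,"z":-0.3,"ax":0,"ay":0,"az":0,"grip":1},{"x":0.27,"y":-0.09,"z":-0.3,"ax":0,"ay":0,"az":0,"grip":1},{"x":0.27,"y":-0.09,"z":-0.3,"ax":0,"ay":0,"az":0,"grip":1},{"x":0.27,"y":-0.09,"z":-0.3,"ax":0,"ay":0,"az":0,"grip":1}]' 60
python3 - <<'E'
from h import *
az=-.212;h=np.array([np.cos(az),np.sin(az),0])
n=np.array([0,0,1])*np.cos(np.radians(34))-h*np.sin(np.radians(34))
k=np.array([0.437,-.367,.0696])
go(k+n*0.13,frame(h,-n))
s=env.sense();print(s["joint_positions"],s["ft_force"])
im=env.get_image("wrist");cv2.imwrite("pics/c1.png",im[:,:,::-1])
E
```

```text
shift mm [ 275.1  -88.5 -308.6] turn deg [-0.07 -4.49  0.01]
time: 2.25
ee_pos: [0.3709, 0.1074, 0.3325]
ee_rot: [-0.694, 0.136, -0.138, 0.694]
ft_force: [-0.5, 0.0, -0.7]
opening: 0.0857
shift mm [ 169.8  155.4 -426.5] turn deg [  3.02  -9.94 -33.73]
[ 0.0737 -0.0699 -0.1497  1.4879 -0.0008  0.4644] [-0.4616  0.0033 -0.6681]
```

View pics/c1.png

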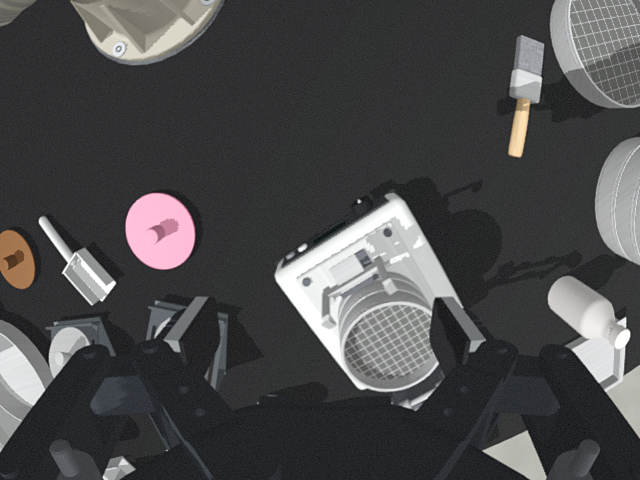

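The wrist picture shows the shaker with its sieve rim at about (390,347), the catch on its front (upper) side at (375,280), and the lids at (65,345) and (190,320). I'll use this picture for the shaker points and then move to the lid.

```bash
python3 - <<'E'
from h import *
S=np.array([.5194,.1244,.1589])
for n,z in (("sieve_top",.165),("catch_beak",.185),("shaker",.0),("bail_hinge",.175)):
    l=env.spot_point("wrist",n)
    print(n,[(np.round(q["point"],1),round(q["p"],2),atz("wrist",q["point"],z)) for q in l[:2]])
E
python3 -m jog '[{"x":0.17,"y":0.05,"z":-0.426,"ax":0,"ay":0,"az":0,"grip":1},{"x":0.17,"y":0.05,"z":-0.426,"ax":0,"ay":0,"az":0,"grip":1},{"x":0.17,"y":0.05,"z":-0.426,"ax":0,"ay":0,"az":0,"grip":1},{"x":0.17,"y":0.05,"z":-0.426,"ax":0,"ay":0,"az":0,"grip":1},{"x":0.17,"y":0.05,"z":-0.426,"ax":0,"ay":0,"az":0,"grip":1},{"x":0.17,"y":0.05,"z":-0.426,"ax":0,"ay":0,"az":0,"grip":1},{"x":0.17,"y":0.05,"z":-0.426,"ax":3,"ay":-9.9,"az":-33.7,"grip":1},{"x":0.17,"y":0.05,"z":-0.426,"ax":3,"ay":-9.9,"az":-33.7,"grip":1},{"x":0.17,"y":0.1,"z":-0.426,"ax":3,"ay":-9.9,"az":-33.7,"grip":1},{"x":0.17,"y":0.155,"z":-0.426,"ax":3,"ay":-9.9,"az":-33.7,"grip":1},{"x":0.17,"y":0.155,"z":-0.426,"ax":3,"ay":-9.9,"az":-33.7,"grip":1},{"x":0.17,"y":0.155,"z":-0.426,"ax":3,"ay":-9.9,"az":-33.7,"grip":1}]' 60
python3 - <<'E'
from h import *
az=-.212;h=np.array([np.cos(az),np.sin(az),0])
n=np.array([0,0,1])*np.cos(np.radians(34))-h*np.sin(np.radians(34))
k=np.array([0.437,-.367,.0696])
go(k+n*0.13,frame(h,-n))
s=env.sense();print(s["joint_positions"],s["ft_force"])
im=env.get_image("wrist")
for q in ("lid_knob","lid"):
  for l in env.spot_point("wrist",q)[:4]: print(q,l["point"],l["p"])
uv=proj("wrist",np.array([k,k-n*.016]));print(uv)
im=im[:,:,::-1].copy()
for u in uv: cv2.circle(im,tuple(np.int32(u)),3,(0,0,255),-1)
cv2.imwrite("pics/c2.png",im)
E
```

```text
sieve_top [(array([394. , 353.4]), 0.67, array([0.5211, 0.122 , 0.165 ])), (array([ 70.3, 252. ]), 0.18, array([ 0.2982, -0.1463,  0.165 ]))]
catch_beak []
shaker [(array([372.9, 286.6]), 0.95, array([0.5147, 0.1247, 0.    ])), (array([427.9, 397. ]), 0.26, array([0.7424, 0.145 , 0.    ]))]
bail_hinge [(array([427.6, 397. ]), 0.87, array([0.5807, 0.1421, 0.175 ]))]
time: 3.7
ee_pos: [0.3639, -0.3435, 0.17]
ee_rot: [0.691, 0.131, 0.274, -0.656]
ft_force: [-0.3, 0.4, 0.1]
opening: 0.0856
shift mm [ 7.2 -4.2 -7.6] turn deg [-0.59 -0.16 -0.58]
[-1.2137 -0.0908 -0.7204  0.6088  0.4886 -0.9184] [-0.273   0.3636  0.0703]
lid_knob [305.2, 239.3] 0.85
lid_knob [611.1, 56.3] 0.69
lid_knob [147.1, 14.0] 0.67
lid [158.1, 5.6] 0.91
lid [305.6, 232.1] 0.71
lid [597.4, 41.8] 0.57
lid [301.3, 241.2] 0.17
[[319.611  228.401 ]
 [319.8123 223.7328]]
```

View pics/c2.png

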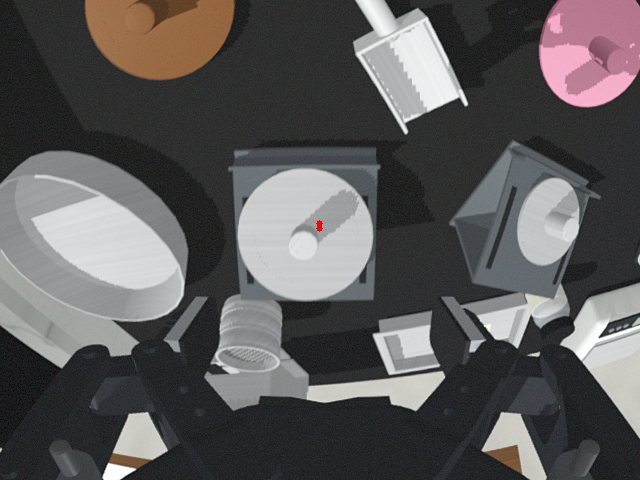

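The lid is at (305,236) and its knob top at (303,243). My prediction, the red dot, is about 14 px off, probably because the arm was still settling when I read the camera pose. I'll measure again now that it is still.

```bash
cat >> h.py <<'E'
def shot(fn):
    s=env.sense();P=env.camera_params("wrist");im=env.get_image("wrist")[:,:,::-1].copy()
    cv2.imwrite("pics/"+fn,im); return s,P,im
E
python3 - <<'E'
from h import *
az=-.212;h=np.array([np.cos(az),np.sin(az),0])
n=np.array([0,0,1])*np.cos(np.radians(34))-h*np.sin(np.radians(34))
k=np.array([0.437,-.367,.0696])
s,P,im=shot("c3.png")
print(s["ee_pos"],s["joint_vel"])
for q in ("lid_knob","lid"):
  for l in env.spot_point("wrist",q)[:1]: 
    print(q,l["point"],l["p"]); o,d=ray("wrist",l["point"],P)
    # intersect with plane through k (or lid origin)
    k0=k if q=="lid_knob" else k-n*.016
    t=((k0-o)@n)/(d@n); X=o+d*t; print(X,X-k0)
print(proj("wrist",np.array([k,k-n*.016]),P))
# segmentation region fit of flange
m=env.silhouettes("wrist","lid")
for r in m[:2]:
    reg=r["region"].astype(np.uint8); print(r["p"],r["point"],reg.sum())
    if reg[238,300]:
        c=max(cv2.findContours(reg,0,1)[0],key=cv2.contourArea)[:,0,:].astype(float)
        c=c[~((c[:,1]>420))]
        # fit circle centre/tilt/yaw: plane pose params
        rays=[ray("wrist",p,P) for p in c]; O=rays[0][0]; D=np.array([q[1] for q in rays])
        def res(p):
            hh=np.array([np.cos(p[3]),np.sin(p[3]),0]);nn=np.array([0,0,1])*np.cos(p[4])-hh*np.sin(p[4])
            t=((p[:3]-O)@nn)/(D@nn);X=O+D*t[:,None]
            return (np.linalg.norm(X-p[:3],axis=1)-.054)*1e3
        f0=lambda q:res(np.r_[q,az,np.radians(34)])
        sol=least_squares(f0,k-n*.013,loss="soft_l1"); print("flange top c",sol.x,"rms",np.sqrt(np.mean(sol.fun**2)),"knob mid",sol.x+n*.013)
E
```

```text
[ 0.3677 -0.3487  0.1786] [ 0.0067 -0.0148  0.0339 -0.0037 -0.0018 -0.0035]
lid_knob [613.8, 51.5] 0.61
[ 0.3542 -0.0752 -0.0264] [-0.0828  0.2918 -0.096 ]
lid [310.7, 220.5] 0.98
[ 0.4421 -0.3755  0.0549] [-0.0036 -0.0066 -0.0015]
[[319.611  228.401 ]
 [319.8123 223.7328]]
0.95 [311.3, 219.4] 13863
flange top c [ 0.4446 -0.3751  0.0546] rms 0.394752083153663 knob mid [ 0.4375 -0.3736  0.0654]
0.68 [592.9, 44.4] 8212
```

```bash
python3 - <<'E'
from h import *
az=-.212;h=np.array([np.cos(az),np.sin(az),0])
n=np.array([0,0,1])*np.cos(np.radians(34))-h*np.sin(np.radians(34));l=np.cross(n,h)
s,P,im=shot("c4.png"); print(s["ee_pos"],s["ee_rot"],s["joint_vel"])
T=R.from_quat(s["ee_rot"]); print("cam in tool",T.inv().apply(P["position"]-s["ee_pos"]))
th=np.linspace(0,6.283,40)
def circ(k,o,r): 
    u=np.cross(n,l); return k+n*o+r*(np.cos(th)[:,None]*l+np.sin(th)[:,None]*u)
big=cv2.resize(im,None,fx=2,fy=2,interpolation=cv2.INTER_CUBIC)
for k,col in ((np.array([.437,-.3672,.0696]),(0,0,255)),(np.array([.4375,-.3736,.0654]),(0,255,0))):
    for o,r in ((-.013,.054),(.013,.011)):
        uv=proj("wrist",circ(k,o,r),P)*2
        cv2.polylines(big,[np.int32(uv)],True,col,1)
cv2.imwrite("pics/c4z.png",big[200:800,240:1040])
E
```

```text
[ 0.3675 -0.3492  0.179 ] [ 0.6952  0.1361  0.2741 -0.6504] [-0.0093  0.0008 -0.0171 -0.0053  0.0019 -0.0015]
cam in tool [-0.0672 -0.1425  0.    ]
```

View pics/c4z.png

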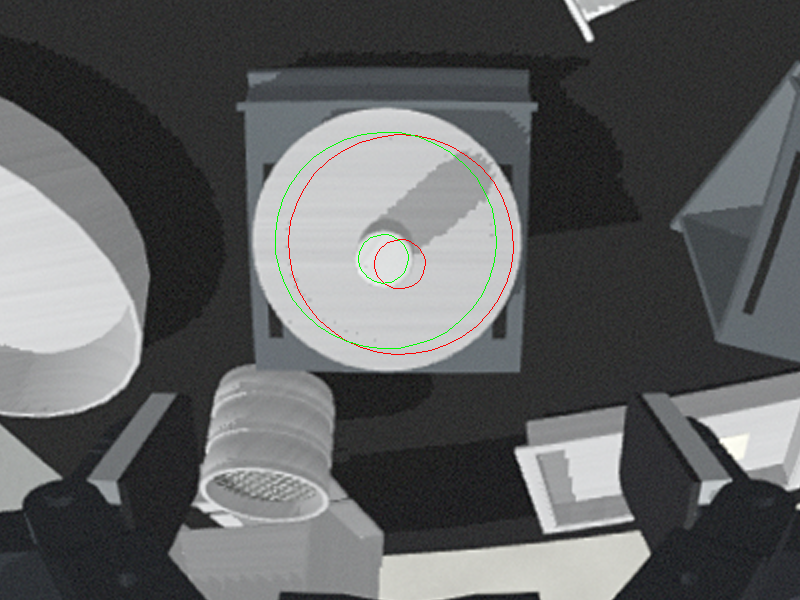

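The green (wrist fit) knob circle sits on the real knob at about (382,258). The red one, from the coarse cameras, is about 6 mm off. The drawn flange radius is small only because of an unnormalised axis in the overlay. I'll go closer to pin down the depth.

```bash
python3 - <<'E'
from h import *
az=-.212;h=np.array([np.cos(az),np.sin(az),0])
n=np.array([0,0,1])*np.cos(np.radians(34))-h*np.sin(np.radians(34))
k=np.array([.4375,-.3736,.0654]); go(k+n*.06,frame(h,-n))
E
```

```text
shift mm [-1.9 75.1 -9.4] turn deg [-0.05  0.39 -0.1 ]
```

```bash
python3 -m jog '[{"x":-0.002,"y":0.04,"z":-0.0094,"ax":0,"ay":0.4,"az":0,"grip":1},{"x":-0.002,"y":0.075,"z":-0.0094,"ax":0,"ay":0.4,"az":0,"grip":1},{"x":-0.002,"y":0.075,"z":-0.0094,"ax":0,"ay":0.4,"az":0,"grip":1},{"x":-0.002,"y":0.075,"z":-0.0094,"ax":0,"ay":0.4,"az":0,"grip":1},{"x":-0.002,"y":0.075,"z":-0.0094,"ax":0,"ay":0.4,"az":0,"grip":1}]' 60
python3 - <<'E'
from h import *
az=-.212;h=np.array([np.cos(az),np.sin(az),0])
n=np.array([0,0,1])*np.cos(np.radians(34))-h*np.sin(np.radians(34))
l=np.array([-np.sin(az),np.cos(az),0]);u=np.cross(n,l)
k=np.array([.4375,-.3736,.0654])
s,P,im=shot("c5.png"); print(s["ee_pos"],s["joint_vel"])
best=None
for r in env.silhouettes("wrist","lid"):
    reg=r["region"].astype(np.uint8); print(r["p"],r["point"],reg.sum())
    uv=proj("wrist",k-n*.013+l*.02,P)[0].astype(int)
    if reg[uv[1],uv[0]] and best is None: best=reg
c=max(cv2.findContours(best,0,1)[0],key=cv2.contourArea)[:,0,:].astype(float)
rays=[ray("wrist",p,P) for p in c]; O=rays[0][0]; D=np.array([q[1] for q in rays])
def f0(q):
    t=((q-O)@n)/(D@n);X=O+D*t[:,None];return (np.linalg.norm(X-q,axis=1)-.054)*1e3
sol=least_squares(f0,k-n*.013,loss="soft_l1");K=sol.x+n*.013
print("flange",sol.x,"rms",np.sqrt(np.mean(sol.fun**2)),"knob mid",K)
th=np.linspace(0,6.283,60)
circ=lambda o,r:proj("wrist",K+n*o+r*(np.cos(th)[:,None]*l+np.sin(th)[:,None]*u),P)
for o,r in ((-.013,.054),(.013,.011)): cv2.polylines(im,[np.int32(circ(o,r))],True,(0,255,0),1)
cv2.imwrite("pics/c5o.png",im)
go(K-n*.009,frame(h,-n))
E
```

```text
time: 4.6
ee_pos: [0.4034, -0.3662, 0.1143]
ee_rot: [0.694, 0.133, 0.277, -0.652]
ft_force: [-0.1, 0.0, 0.2]
opening: 0.0856
[ 0.4034 -0.3662  0.1143] [-0.008  -0.0131  0.0029 -0.0074 -0.0012  0.0016]
0.79 [322.8, 250.8] 23153
0.56 [130.5, 18.8] 5399
0.56 [630.8, 38.7] 1614
flange [ 0.4446 -0.3751  0.0548] rms 0.3213232802583051 knob mid [ 0.4375 -0.3736  0.0655]
shift mm [ 1.7 69.2  0.4] turn deg [-0.02 -0.14 -0.11]
```

View pics/c5o.png

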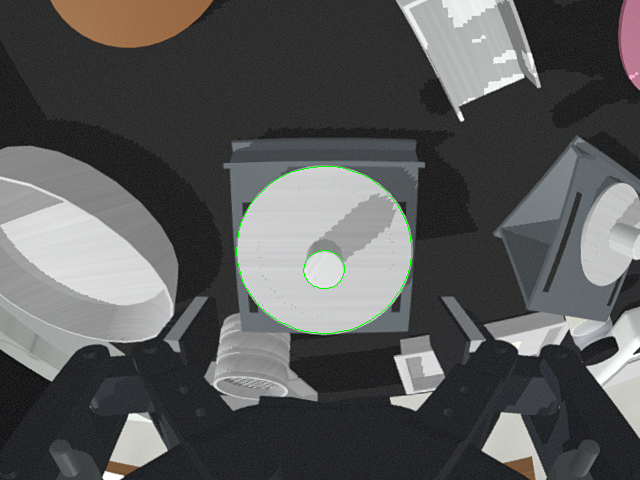

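The fit lies exactly on the flange and the knob top, at (324,250) and (324,270), so this is the 108 mm lid. Descending onto the knob.

```bash
python3 -m jog '[{"x":0.0017,"y":0.03,"z":0.0004,"ax":0,"ay":0,"az":0,"grip":0.2},{"x":0.0017,"y":0.055,"z":0.0004,"ax":0,"ay":0,"az":0,"grip":0.2},{"x":0.0017,"y":0.069,"z":0.0004,"ax":0,"ay":0,"az":0,"grip":0.2},{"x":0.0017,"y":0.069,"z":0.0004,"ax":0,"ay":0,"az":0,"grip":0.2},{"x":0.0017,"y":0.069,"z":0.0004,"ax":0,"ay":0,"az":0,"grip":0.2}]' 60
python3 - <<'E'
from h import *
s,P,im=shot("d1.png")
az=-.212;h=np.array([np.cos(az),np.sin(az),0])
n=np.array([0,0,1])*np.cos(np.radians(34))-h*np.sin(np.radians(34))
go(np.array([.4375,-.3736,.0655])-n*.009,frame(h,-n),s)
E
```

```text
time: 5.2
ee_pos: [0.442, -0.3738, 0.0572]
ee_rot: [0.693, 0.132, 0.277, -0.652]
ft_force: [0.2, 0.2, -0.6]
opening: 0.0514
shift mm [ 0.9 -0.4 -0.7] turn deg [-0.11 -0.19 -0.19]
```

View pics/d1.png

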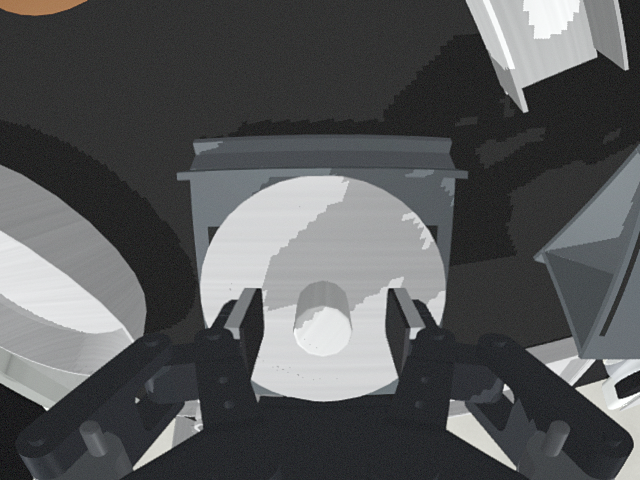

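The knob at (323,325) is centred between the pads. Closing.

```bash
python3 -m jog '[{"x":0.0005,"y":0,"z":0,"ax":0,"ay":0,"az":0,"grip":-1},{"x":0.0005,"y":0,"z":0,"ax":0,"ay":0,"az":0,"grip":-1},{"x":0.0005,"y":0,"z":0,"ax":0,"ay":0,"az":0,"grip":-1},{"x":0.0005,"y":0,"z":0,"ax":0,"ay":0,"az":0,"grip":-1},{"x":0.0005,"y":0,"z":0,"ax":0,"ay":0,"az":0,"grip":-1}]' 70
python3 - <<'E'
from h import *
s,P,im=shot("d2.png");print(s["ft_force"],s["joint_positions"])
E
```

```text
time: 5.75
ee_pos: [0.4424, -0.3743, 0.058]
ee_rot: [0.694, 0.132, 0.277, -0.651]
ft_force: [-5.4, 2.6, 8.4]
opening: 0.0203
[-5.4299  2.6199  8.3721] [-1.0661  0.1902 -0.7801  0.1858  0.4341 -0.7583]
```

View pics/d2.png

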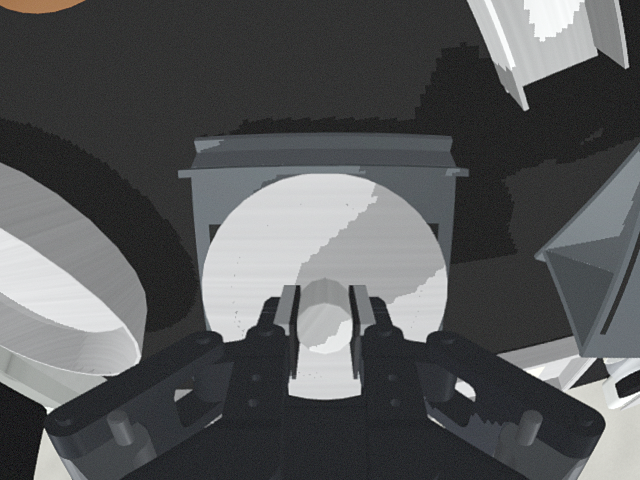

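The lid is gripped at an opening of 20.3 mm. There is a steady push of about 10 N along its axis. Next I lift along the lid normal.

```bash
python3 -m jog '[{"x":0,"y":-0.015,"z":0,"ax":0,"ay":0,"az":0,"grip":-1},{"x":0,"y":-0.04,"z":0,"ax":0,"ay":0,"az":0,"grip":-1},{"x":-0.01,"y":-0.07,"z":0,"ax":0,"ay":0,"az":0,"grip":-1},{"x":-0.02,"y":-0.1,"z":0,"ax":0,"ay":0,"az":0,"grip":-1},{"x":-0.02,"y":-0.12,"z":0,"ax":0,"ay":0,"az":0,"grip":-1},{"x":-0.02,"y":-0.12,"z":0,"ax":0,"ay":0,"az":0,"grip":-1}]' 70
python3 - <<'E'
from h import *
s,P,im=shot("d3.png");print(s["ft_force"])
y=.27
go([.56,-.022,.31],frame([np.cos(y),np.sin(y),0],[0,0,-1]),s)
E
```

```text
time: 6.4
ee_pos: [0.3602, -0.3574, 0.1475]
ee_rot: [0.694, 0.132, 0.278, -0.65]
ft_force: [-0.7, -0.8, -1.9]
opening: 0.0197
[-0.6559 -0.7604 -1.9438]
shift mm [192.8 -66.  370.5] turn deg [  8.2  -27.02  33.21]
```

View pics/d3.png

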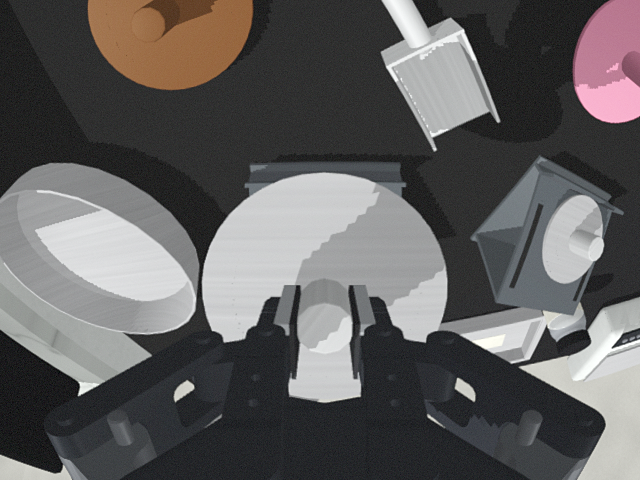

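The lid sits unchanged in the hand and is clear of its rest. I'll rise, level it, and carry it beside the shaker for a look at the sieve.

```bash
python3 -m jog '[{"x":0.03,"y":-0.04,"z":0,"ax":0,"ay":0,"az":0,"grip":-1},{"x":0.06,"y":-0.08,"z":0.02,"ax":0,"ay":0,"az":0,"grip":-1},{"x":0.09,"y":-0.1,"z":0.06,"ax":1.6,"ay":-5.4,"az":6.6,"grip":-1},{"x":0.11,"y":-0.1,"z":0.1,"ax":3,"ay":-10,"az":12.3,"grip":-1},{"x":0.13,"y":-0.09,"z":0.14,"ax":4,"ay":-13.5,"az":16.6,"grip":-1},{"x":0.14,"y":-0.08,"z":0.18,"ax":5,"ay":-16.5,"az":20.3,"grip":-1},{"x":0.155,"y":-0.07,"z":0.22,"ax":6,"ay":-19.8,"az":24.3,"grip":-1},{"x":0.17,"y":-0.066,"z":0.26,"ax":7,"ay":-23,"az":28.3,"grip":-1},{"x":0.18,"y":-0.066,"z":0.3,"ax":8.2,"ay":-27,"az":33.2,"grip":-1},{"x":0.19,"y":-0.066,"z":0.34,"ax":8.2,"ay":-27,"az":33.2,"grip":-1},{"x":0.193,"y":-0.066,"z":0.37,"ax":8.2,"ay":-27,"az":33.2,"grip":-1},{"x":0.193,"y":-0.066,"z":0.37,"ax":8.2,"ay":-27,"az":33.2,"grip":-1}]' 70
python3 -m jog '[{"x":0,"y":0,"z":0,"ax":0,"ay":0,"az":0,"grip":-1},{"x":0,"y":0,"z":0,"ax":0,"ay":0,"az":0,"grip":-1}]' 70
python3 - <<'E'
from h import *
s,P,im=shot("e1.png");print(s["joint_positions"],s["joint_vel"])
np.savez("e1.npz",pos=P["position"],q=P["orientation"])
for n,z in (("sieve_top",.165),("shaker",.0),("bail_hinge",.175),("catch_beak",.185),("bail_ball",.34)):
    print(n,[(np.round(q["point"],1),round(q["p"],2),atz("wrist",q["point"],z,P)) for q in env.spot_point("wrist",n)[:2]])
E
```

```text
time: 7.65
ee_pos: [0.562, -0.0173, 0.3067]
ee_rot: [-0.698, -0.097, 0.098, 0.702]
ft_force: [0.1, -1.3, -2.4]
opening: 0.0196
time: 7.85
ee_pos: [0.5601, -0.0218, 0.3079]
ee_rot: [-0.699, -0.095, 0.096, 0.702]
ft_force: [-0.5, -0.3, -2.3]
opening: 0.0199
[-0.184   0.2791  0.1851  1.4793  0.0033 -0.4555] [-0.02   -0.0127  0.0001  0.0072  0.0007  0.0004]
sieve_top [(array([500. , 224.3]), 0.66, array([0.5173, 0.1224, 0.165 ]))]
shaker [(array([439.6, 196.6]), 0.55, array([0.5203, 0.1197, 0.    ]))]
bail_hinge [(array([491.8, 298.6]), 0.92, array([0.5802, 0.1365, 0.175 ]))]
catch_beak [(array([522.9, 143.1]), 0.65, array([0.4484, 0.1085, 0.185 ]))]
bail_ball []
```

View pics/e1.png

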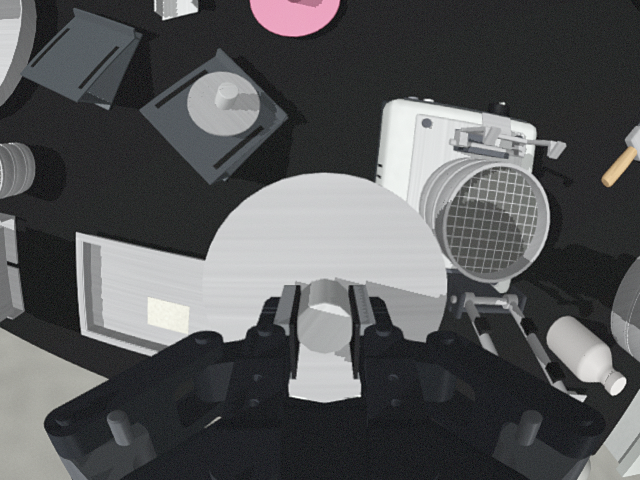

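The whole rim is visible at about (497,222), with hinge ends at (455,300) and (515,298) and beaks at (460,150) and (556,150). I'll overlay circles at rim height to refine the centre.

```bash
cat > ov.py <<'E'
from h import *
import sys
d=np.load("e1.npz");P=env.camera_params("wrist");P["position"]=d["pos"];P["orientation"]=d["q"]
im=cv2.imread("pics/e1.png");f=5;x0,y0=425,110
big=cv2.resize(im[y0:y0+120+70,x0:x0+150],None,fx=3.1,fy=3.1,interpolation=cv2.INTER_CUBIC);f=3.1
S=np.array([float(a) for a in sys.argv[1:3]]+[.165]);yaw=float(sys.argv[3]);th=np.linspace(0,6.283,90)
X=np.array([np.cos(yaw),np.sin(yaw),0]);Y=np.array([-np.sin(yaw),np.cos(yaw),0]);Z=np.array([0,0,1])
pl=lambda pts,c,cl:cv2.polylines(big,[np.int32((proj("wrist",pts,P)-[x0,y0]+.5)*f)],cl,c,1)
for r,c in ((.053,(0,0,255)),(.050,(0,255,0))): pl(S+r*(np.cos(th)[:,None]*X+np.sin(th)[:,None]*Y),c,True)
pl(np.array([S+.066*X+.01*Z-.026*Y,S+.066*X+.01*Z+.026*Y]),(255,0,255),False)
pl(np.array([S-.07*X+.03*Z-.031*Y,S-.07*X+.03*Z+.031*Y]),(255,255,0),False)
cv2.imwrite(sys.argv[4],big)
E
python3 ov.py .5173 .1224 .25 pics/e1o.png
```

```text
(no output)
```

View pics/e1o.png

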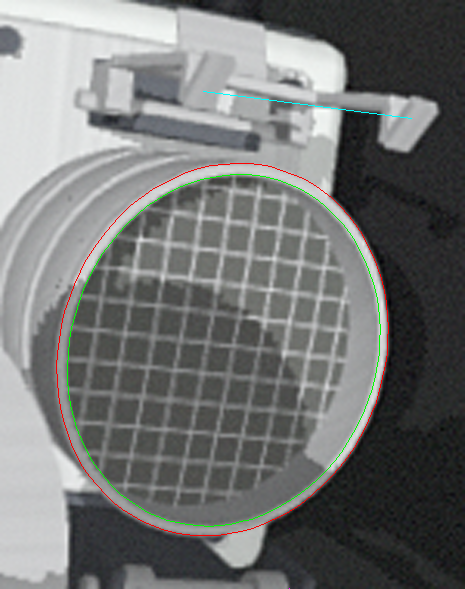

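The circles lie on the rim edges, so sieve_top is (0.5173, 0.1224). Now I check where the lid sits in the hand, both offset and tilt.

```bash
python3 - <<'E'
from h import *
im=cv2.imread("pics/e1.png")
s=env.sense();T=R.from_quat(s["ee_rot"]);P=env.camera_params("wrist")
c0=T.inv().apply(P["position"]-s["ee_pos"]);Rc=T.inv()*R.from_quat(P["orientation"])
Pt=dict(K=P["K"],position=c0,orientation=Rc.as_quat())
ms=env.silhouettes("wrist","lid")
for r in ms: print(r["p"],r["point"],r["region"].sum())
reg=[r["region"] for r in ms if r["region"][220,320]][0].astype(np.uint8)
c=max(cv2.findContours(reg,0,1)[0],key=cv2.contourArea)[:,0,:].astype(float)
c=c[(c[:,1]<300)&((c[:,0]<260)|(c[:,0]>390)|(c[:,1]<240))]
D=np.array([ray("wrist",p,Pt)[1] for p in c])
def f(q,fixed=None):
    n=np.array([q[3],-1,q[4]]);n/=np.linalg.norm(n);p=q[:3]
    t=((p-c0)@n)/(D@n);X=c0+D*t[:,None];return (np.linalg.norm(X-p,axis=1)-.054)*1e3
s1=least_squares(lambda q:f(np.r_[q,0,0]),[0,.004,0],loss="soft_l1");print("no tilt",s1.x*1e3,np.sqrt(np.mean(s1.fun**2)))
s2=least_squares(f,[0,.004,0,0,0],loss="soft_l1",x_scale=[.01,.01,.01,.1,.1]);print("tilt",s2.x*1e3,np.sqrt(np.mean(s2.fun**2)))
th=np.linspace(0,6.283,90)
uv=proj("wrist",s1.x+.054*np.c_[np.cos(th),0*th,np.sin(th)],Pt);cv2.polylines(im,[np.int32(uv)],True,(0,255,0),1)
cv2.imwrite("pics/e1l.png",im[140:440,160:480])
E
```

```text
0.95 [322.5, 265.2] 33414
0.74 [291.9, 12.4] 2524
no tilt [-0.2073  3.6606 -0.2718] 0.2234937253648805
tilt [ -0.1989   2.9354  -0.2507 -55.7021   1.8893] 0.1990497062746155
```

View pics/e1l.png

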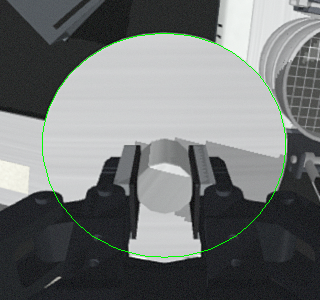

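The lid is centred within 0.3 mm and its flange underside is 6.7 mm past the TCP, so TCP z at home should be about 0.1717. Moving over the sieve.

```bash
python3 - <<'E'
from h import *
y=.23
go([.5175,.1224,.225],frame([np.cos(y),np.sin(y),0],[0,0,-1]))
E
```

```text
shift mm [ -2.4  84.7 150.4] turn deg [-0.2   2.32  0.04]
```

```bash
python3 -m jog '[{"x":-0.001,"y":0,"z":0.05,"ax":0,"ay":1,"az":0,"grip":-1},{"x":-0.002,"y":0,"z":0.1,"ax":-0.2,"ay":2.3,"az":0,"grip":-1},{"x":-0.0024,"y":0.01,"z":0.14,"ax":-0.2,"ay":2.3,"az":0,"grip":-1},{"x":-0.0024,"y":0.03,"z":0.1504,"ax":-0.2,"ay":2.3,"az":0,"grip":-1},{"x":-0.0024,"y":0.06,"z":0.1504,"ax":-0.2,"ay":2.3,"az":0,"grip":-1},{"x":-0.0024,"y":0.085,"z":0.1504,"ax":-0.2,"ay":2.3,"az":0,"grip":-1},{"x":-0.0024,"y":0.085,"z":0.1504,"ax":-0.2,"ay":2.3,"az":0,"grip":-1},{"x":-0.0024,"y":0.085,"z":0.1504,"ax":-0.2,"ay":2.3,"az":0,"grip":-1},{"x":-0.0024,"y":0.085,"z":0.1504,"ax":-0.2,"ay":2.3,"az":0,"grip":-1}]' 70
python3 - <<'E'
from h import *
s,P,im=shot("f1.png");print(s["joint_vel"],s["ee_pos"])
y=.23
go([.5175,.1224,.185],frame([np.cos(y),np.sin(y),0],[0,0,-1]),s)
cv2.imwrite("pics/f1s.png",cv2.resize(env.get_image("scene")[:,:,::-1][180:380,230:450],None,fx=2.7,fy=2.7))
E
```

```text
time: 9.1
ee_pos: [0.5185, 0.1228, 0.2262]
ee_rot: [-0.702, -0.083, 0.08, 0.702]
ft_force: [-0.2, -0.6, -2.6]
opening: 0.0199
[-0.0002 -0.0033  0.0063 -0.003  -0.0007  0.0002] [0.5185 0.1228 0.2262]
shift mm [-1.2 41.2 -0.1] turn deg [0.01 0.06 0.17]
```

View pics/f1.png

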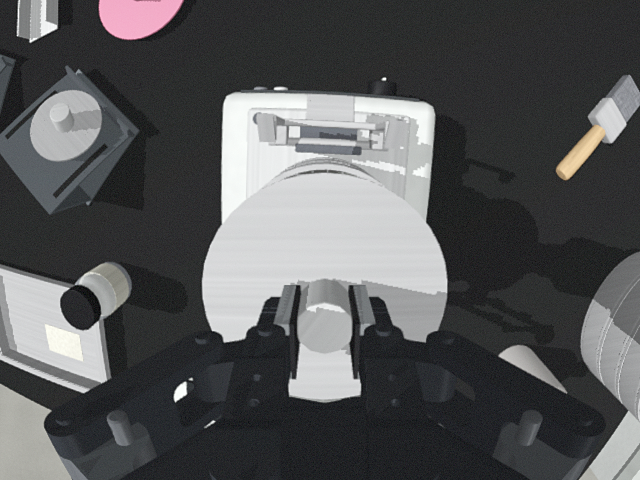

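View pics/f1s.png

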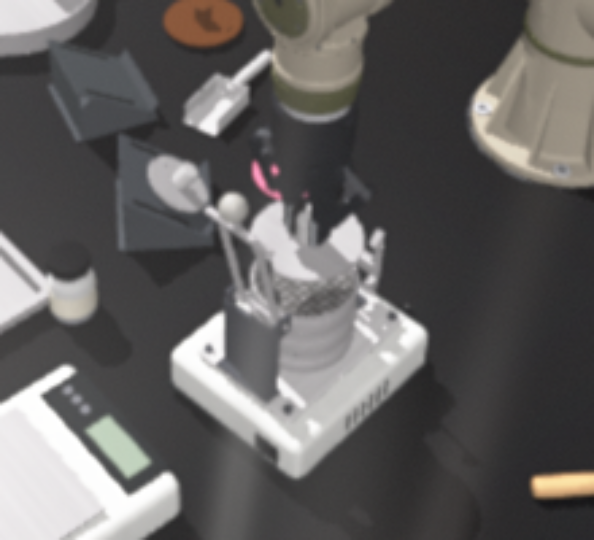

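The lid is above the rim and the housing is square in the picture. Lowering slowly.

```bash
python3 -m jog '[{"x":-0.0012,"y":0.02,"z":0,"ax":0,"ay":0,"az":0.15,"grip":-1},{"x":-0.0012,"y":0.038,"z":0,"ax":0,"ay":0,"az":0.15,"grip":-1},{"x":-0.0012,"y":0.045,"z":0,"ax":0,"ay":0,"az":0.15,"grip":-1},{"x":-0.0012,"y":0.049,"z":0,"ax":0,"ay":0,"az":0.15,"grip":-1},{"x":-0.0012,"y":0.052,"z":0,"ax":0,"ay":0,"az":0.15,"grip":-1},{"x":-0.0012,"y":0.052,"z":0,"ax":0,"ay":0,"az":0.15,"grip":-1}]' 70
python3 -m jog '[{"x":0,"y":0,"z":0,"ax":0,"ay":0,"az":0,"grip":-1}]' 70
```

```text
time: 9.8
ee_pos: [0.5166, 0.1228, 0.1729]
ee_rot: [0.702, 0.081, -0.082, -0.702]
ft_force: [0.0, 0.0, -1.8]
opening: 0.0197
time: 9.9
ee_pos: [0.5167, 0.1228, 0.1732]
ee_rot: [0.702, 0.081, -0.082, -0.702]
ft_force: [0.5, -0.1, -0.5]
opening: 0.0197
```

```bash
python3 -m jog '[{"x":0,"y":0.001,"z":0,"ax":0,"ay":0,"az":0,"grip":-1},{"x":0,"y":0.002,"z":0,"ax":0,"ay":0,"az":0,"grip":-1},{"x":0,"y":0.003,"z":0,"ax":0,"ay":0,"az":0,"grip":-1},{"x":0,"y":0.003,"z":0,"ax":0,"ay":0,"az":0,"grip":-1}]' 70
python3 - <<'E'
from h import *
s,P,im=shot("f2.png");print(s["ee_pos"],s["ft_force"],s["wrist_torque"])
E
```

```text
time: 10.3
ee_pos: [0.5166, 0.1228, 0.1703]
ee_rot: [0.702, 0.081, -0.082, -0.702]
ft_force: [-1.2, 0.4, 4.1]
opening: 0.0196
[0.5166 0.1228 0.1703] [-1.1834  0.3796  4.1401] [-0.0597  0.2889  0.0136]
```

View pics/f2.png

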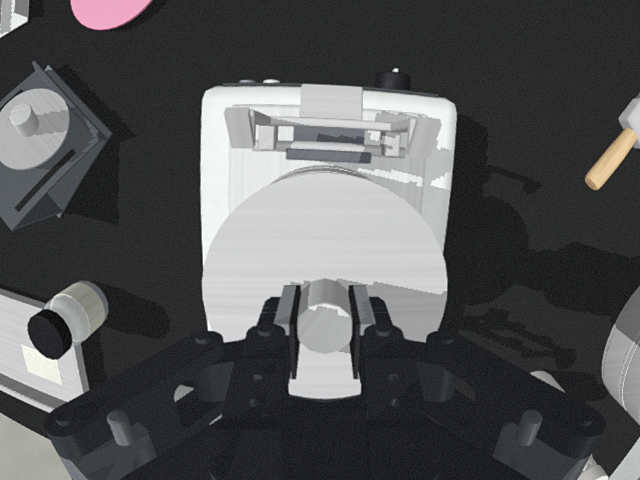

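```bash
python3 -m jog '[{"x":0,"y":0.001,"z":0,"ax":0,"ay":0,"az":0,"grip":-1},{"x":0,"y":0.002,"z":0,"ax":0,"ay":0,"az":0,"grip":-1},{"x":0,"y":0.002,"z":0,"ax":0,"ay":0,"az":0,"grip":-1}]' 70
python3 -m jog '[{"x":0,"y":0,"z":0,"ax":0,"ay":0,"az":0,"grip":-0.2},{"x":0,"y":-0.002,"z":0,"ax":0,"ay":0,"az":0,"grip":-0.2},{"x":0,"y":-0.002,"z":0,"ax":0,"ay":0,"az":0,"grip":0},{"x":0,"y":-0.02,"z":0,"ax":0,"ay":0,"az":0,"grip":0},{"x":0,"y":-0.05,"z":0,"ax":0,"ay":0,"az":0,"grip":0},{"x":0,"y":-0.09,"z":0,"ax":0,"ay":0,"az":0,"grip":0},{"x":0,"y":-0.14,"z":0,"ax":0,"ay":0,"az":0,"grip":0},{"x":0,"y":-0.14,"z":0,"ax":0,"ay":0,"az":0,"grip":0},{"x":0,"y":-0.14,"z":0,"ax":0,"ay":0,"az":0,"grip":0}]' 40
python3 - <<'E'
from h import *
s,P,im=shot("g1.png");print(s["joint_vel"])
th=np.linspace(0,6.283,90);C=np.array([.5173,.1224,.168])
for r,z in ((.054,.168),(.011,.194)):
    uv=proj("wrist",np.c_[C[0]+r*np.cos(th),C[1]+r*np.sin(th),0*th+z],P);cv2.polylines(im,[np.int32(uv)],True,(0,255,0),1)
cv2.imwrite("pics/g1o.png",im)
for n in ("bail_ball","lid_knob","catch_beak","bail_hinge"):
    print(n,[(np.round(q["point"],1),round(q["p"],2)) for q in env.spot_point("wrist",n)[:2]])
E
```

```text
time: 10.65
ee_pos: [0.5167, 0.1229, 0.1702]
ee_rot: [0.702, 0.082, -0.082, -0.702]
ft_force: [-5.3, -0.4, 17.2]
opening: 0.0196
time: 11.55
ee_pos: [0.5175, 0.1229, 0.3086]
ee_rot: [0.702, 0.082, -0.082, -0.702]
ft_force: [-0.9, -0.2, -0.3]
opening: 0.0429
[ 0.0005  0.021  -0.0626 -0.0143  0.0001  0.0009]
bail_ball [(array([325.1, 134.9]), 0.57)]
lid_knob [(array([320.9, 227.3]), 0.7), (array([168.1,  11. ]), 0.7)]
catch_beak [(array([327.8, 135.2]), 0.88)]
bail_hinge [(array([324.3, 310.2]), 0.9)]
```

View pics/g1o.png

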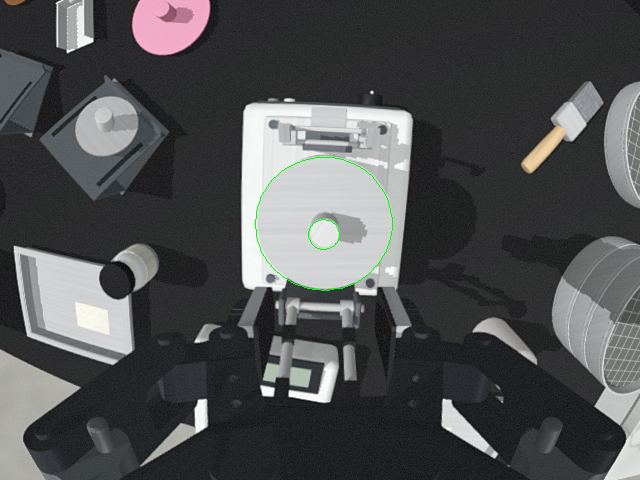

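Green circles for a fully home lid (rim centre, flange top 0.168 m, knob top 0.194 m) coincide with the picture at (324,222) and (324,233). The lid took 17 N with no further travel, so it is home. Next I measure the ball on its arc about the hinge, using the early pictures plus a new look.

```bash
python3 - <<'E'
from h import *
a=cv2.imread("pics/a_top.png")[130:180,215:275];b=cv2.imread("pics/a_scene.png")[230:290,285:345]
y=.23;X=np.array([np.cos(y),np.sin(y),0]);H=np.array([.5173,.1224,.165])+.066*X+[0,0,.01]
A=cv2.resize(a,None,fx=7,fy=7,interpolation=cv2.INTER_CUBIC);B=cv2.resize(b,None,fx=7,fy=7,interpolation=cv2.INTER_CUBIC)
for an,c in ((1.75,(0,0,255)),(1.8,(0,255,0)),(1.85,(255,0,0)),(1.9,(255,0,255))):
    p=H-.168*np.cos(an)*X+[0,0,.168*np.sin(an)]
    u=proj("top",p)[0];v=proj("scene",p)[0];print(an,p,u,v)
    cv2.circle(A,tuple(np.int32((u-[215,130]+.5)*7)),3,c,-1);cv2.circle(B,tuple(np.int32((v-[285,230]+.5)*7)),3,c,-1)
A=cv2.copyMakeBorder(A,0,70,0,0,0);cv2.imwrite("pics/ball.png",np.hstack([A[:420],B[:420]])[:,:800])
E
```

```text
1.75 [0.6107 0.1443 0.3403] [239.296  151.9116] [319.3322 256.8711]
1.8 [0.6187 0.1461 0.3386] [238.6306 148.3784] [316.9926 259.3313]
1.85 [0.6266 0.148  0.3365] [238.0131 144.9705] [314.6667 261.9059]
1.9 [0.6344 0.1498 0.334 ] [237.4453 141.6987] [312.3624 264.5868]
```

View pics/ball.png

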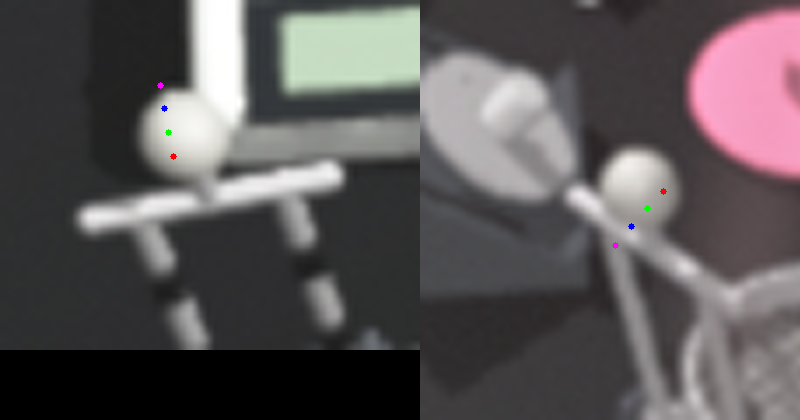

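The ball on the arc fits an angle of about 1.8 in the top picture, where its centre is at crop (183,133). It sits about 2 px towards −y of the prediction. I'll hover above it and look with the wrist camera.

```bash
python3 - <<'E'
from h import *
y=.23
go([.6187,.1445,.40],frame([np.cos(y),np.sin(y),0],[0,0,-1]))
E
```

```text
shift mm [104.6 -94.7  -2.3] turn deg [-0.04  0.09 -0.31]
```

```bash
python3 -m jog '[{"x":0,"y":-0.05,"z":0,"ax":0,"ay":0,"az":-0.3,"grip":0.6},{"x":0.01,"y":-0.09,"z":0,"ax":0,"ay":0,"az":-0.3,"grip":0.6},{"x":0.05,"y":-0.095,"z":-0.0023,"ax":0,"ay":0,"az":-0.3,"grip":0.6},{"x":0.09,"y":-0.095,"z":-0.0023,"ax":0,"ay":0,"az":-0.3,"grip":0.6},{"x":0.1046,"y":-0.095,"z":-0.0023,"ax":0,"ay":0,"az":-0.3,"grip":0.6},{"x":0.1046,"y":-0.095,"z":-0.0023,"ax":0,"ay":0,"az":-0.3,"grip":0.6},{"x":0.1046,"y":-0.095,"z":-0.0023,"ax":0,"ay":0,"az":-0.3,"grip":0.6},{"x":0.1046,"y":-0.095,"z":-0.0023,"ax":0,"ay":0,"az":-0.3,"grip":0.6}]' 40
python3 - <<'E'
from h import *
s,P,im=shot("g2.png");print(s["joint_vel"],s["ee_pos"])
l=env.spot_point("wrist","bail_ball");print(l)
y=.23;X=np.array([np.cos(y),np.sin(y),0]);H=np.array([.5173,.1224,.165])+.066*X+[0,0,.01]
for an in (1.7,1.75,1.8,1.85,1.9): print(an,proj("wrist",H-.168*np.cos(an)*X+[0,0,.168*np.sin(an)],P))
m=env.silhouettes("wrist","bail_ball");print([(q["p"],q["point"],q["region"].sum()) for q in m])
E
```

```text
time: 12.6
ee_pos: [0.6182, 0.1445, 0.4024]
ee_rot: [-0.702, -0.083, 0.081, 0.703]
ft_force: [-0.3, -0.2, 0.4]
opening: 0.0684
[ 0.0003 -0.0167  0.0003 -0.0007  0.     -0.0013] [0.6182 0.1445 0.4024]
[{'point': [318.4, 253.7], 'p': 0.76}]
1.7 [[327.2027 232.3772]]
1.75 [[327.1385 245.8277]]
1.8 [[327.069  258.4903]]
1.85 [[326.9954 270.2864]]
1.9 [[326.9189 281.1636]]
[(0.68, [318.4, 231.5], np.int64(4095))]
```

View pics/g2.png

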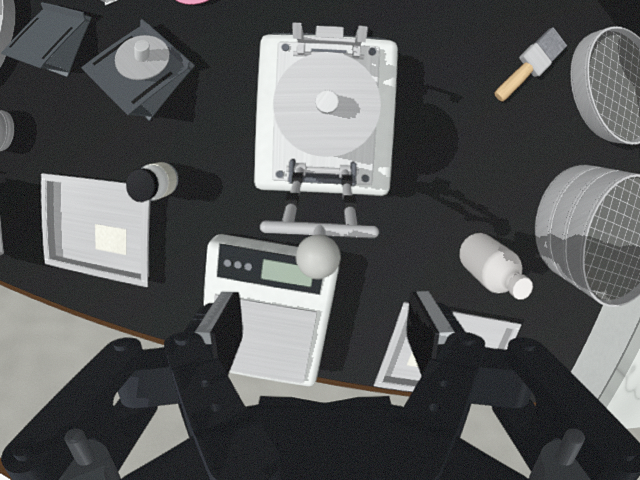

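The ball is at (318,257), which matches an angle of about 1.8. The 9 px sideways offset and the slightly turned housing edges (about 3°) say the yaw is nearer 0.18. I'll recompute the grasp with that.

```bash
python3 - <<'E'
from h import *
P=env.camera_params("wrist")
def ball(y,an):
    X=np.array([np.cos(y),np.sin(y),0]);H=np.array([.5173,.1224,.165])+.066*X+[0,0,.01]
    return H-.168*np.cos(an)*X+[0,0,.168*np.sin(an)]
sol=least_squares(lambda q:(proj("wrist",ball(*q),P)[0]-[318.2,256]),[.2,1.8]);print(sol.x,sol.cost)
y,a=sol.x;b=ball(y,a);print(b)
y=.18
go(b-[0,0,.019],frame([np.cos(y),np.sin(y),0],[0,0,-1]))
for t in np.arange(a,.3,-.1): print(round(t,2),np.round([-168*(np.cos(t)-np.cos(a)),-168*(np.sin(t)-np.sin(a))],1))
E
```

```text
[0.1794 1.7938] 2.7464981276174747e-26
[0.6188 0.1408 0.3388]
shift mm [-0.7 83.5 -3.7] turn deg [-0.02  2.96  0.23]
1.79 [-0. -0.]
1.69 [-16.5  -2.9]
1.59 [-33.3  -4.1]
1.49 [-50.1  -3.7]
1.39 [-66.7  -1.5]
1.29 [-83.1   2.2]
1.19 [-99.    7.6]
1.09 [-114.3   14.6]
0.99 [-128.8   23. ]
0.89 [-142.4   32.9]
0.79 [-154.9   44.1]
0.69 [-166.3   56.4]
0.59 [-176.4   69.8]
0.49 [-185.1   84.2]
0.39 [-192.3   99.4]
```

```bash
python3 -m jog '[{"x":-0.0007,"y":0.03,"z":-0.0037,"ax":0,"ay":3,"az":0.2,"grip":0.3},{"x":-0.0007,"y":0.06,"z":-0.0037,"ax":0,"ay":3,"az":0.2,"grip":0.3},{"x":-0.0007,"y":0.083,"z":-0.0037,"ax":0,"ay":3,"az":0.2,"grip":0.3},{"x":-0.0007,"y":0.083,"z":-0.0037,"ax":0,"ay":3,"az":0.2,"grip":0.3},{"x":-0.0007,"y":0.083,"z":-0.0037,"ax":0,"ay":3,"az":0.2,"grip":0.3}]' 40
python3 - <<'E'
from h import *
s,P,im=shot("g3.png")
y=.18
go([.6188,.1408,.3198],frame([np.cos(y),np.sin(y),0],[0,0,-1]),s)
E
```

```text
time: 13.25
ee_pos: [0.619, 0.1408, 0.3203]
ee_rot: [-0.704, -0.063, 0.063, 0.704]
ft_force: [0.2, 0.6, -0.1]
opening: 0.0557
shift mm [-0.2  0.5 -0. ] turn deg [-0.02 -0.04 -0.02]
```

View pics/g3.png

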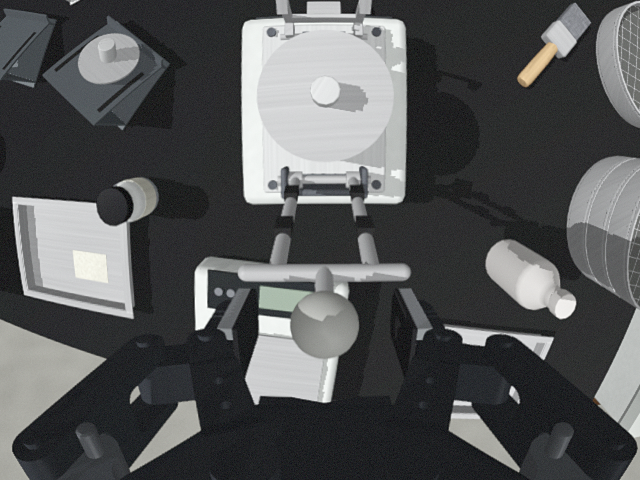

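The view is now square and the ball at (324,324) is centred between the pads. Closing gently and swinging along the arc.

```bash
python3 -m jog '[{"x":0,"y":0,"z":0,"ax":0,"ay":0,"az":0,"grip":-1},{"x":0,"y":0,"z":0,"ax":0,"ay":0,"az":0,"grip":-1},{"x":0,"y":0,"z":0,"ax":0,"ay":0,"az":0,"grip":-1},{"x":0,"y":0,"z":0,"ax":0,"ay":0,"az":0,"grip":-1},{"x":0,"y":0,"z":0,"ax":0,"ay":0,"az":0,"grip":-1}]' 30
python3 -m jog '[{"x":-0.0165,"y":-0.0029,"z":0,"ax":0,"ay":0,"az":0,"grip":-1},{"x":-0.0333,"y":-0.0041,"z":0,"ax":0,"ay":0,"az":0,"grip":-1},{"x":-0.0501,"y":-0.0037,"z":0,"ax":0,"ay":0,"az":0,"grip":-1},{"x":-0.0667,"y":-0.0015,"z":0,"ax":0,"ay":0,"az":0,"grip":-1},{"x":-0.0667,"y":-0.0015,"z":0,"ax":0,"ay":0,"az":0,"grip":-1}]' 30
```

```text
time: 13.8
ee_pos: [0.6204, 0.1409, 0.3209]
ee_rot: [-0.704, -0.064, 0.062, 0.704]
ft_force: [0.4, -0.4, 5.2]
opening: 0.0237
time: 14.3
ee_pos: [0.5527, 0.1285, 0.3219]
ee_rot: [0.705, 0.063, -0.063, -0.704]
ft_force: [-1.6, -2.0, 4.7]
opening: 0.0239
```

```bash
python3 -m jog '[{"x":-0.0164,"y":0.0037,"z":0,"ax":0,"ay":0,"az":0,"grip":-1},{"x":-0.0323,"y":0.0091,"z":0,"ax":0,"ay":0,"az":0,"grip":-1},{"x":-0.0476,"y":0.0161,"z":0,"ax":0,"ay":0,"az":0,"grip":-1},{"x":-0.0621,"y":0.0245,"z":0,"ax":0,"ay":0,"az":0,"grip":-1},{"x":-0.0757,"y":0.0344,"z":0,"ax":0,"ay":0,"az":0,"grip":-1},{"x":-0.0882,"y":0.0456,"z":0,"ax":0,"ay":0,"az":0,"grip":-1},{"x":-0.0996,"y":0.0579,"z":0,"ax":0,"ay":0,"az":0,"grip":-1},{"x":-0.0996,"y":0.0579,"z":0,"ax":0,"ay":0,"az":0,"grip":-1}]' 30
python3 - <<'E'
from h import *
s,P,im=shot("g4.png");print(s["ee_pos"],s["ft_force"])
E
```

```text
time: 15.1
ee_pos: [0.4545, 0.1105, 0.2618]
ee_rot: [0.705, 0.062, -0.065, -0.704]
ft_force: [-2.6, -4.3, -0.0]
opening: 0.0241
[0.4545 0.1105 0.2618] [-2.5851 -4.2675 -0.0316]
```

View pics/g4.png

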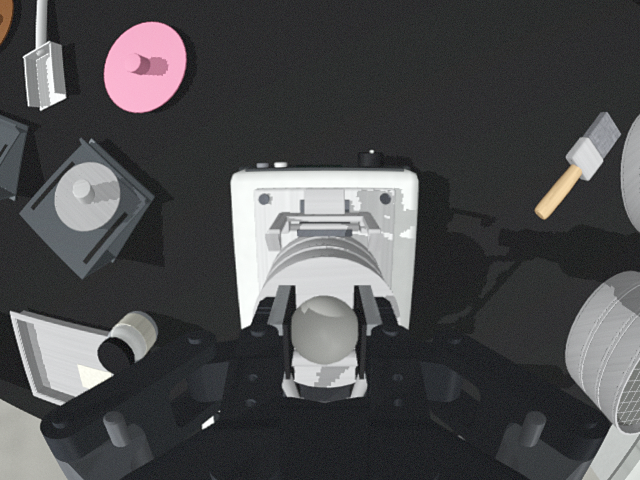

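```bash
python3 -m jog '[{"x":-0.0101,"y":0.0134,"z":0,"ax":0,"ay":0,"az":0,"grip":-1},{"x":-0.0188,"y":0.0278,"z":0,"ax":0,"ay":0,"az":0,"grip":-1},{"x":-0.026,"y":0.043,"z":0,"ax":0,"ay":0,"az":0,"grip":-1},{"x":-0.026,"y":0.043,"z":0,"ax":0,"ay":0,"az":0,"grip":-1},{"x":-0.026,"y":0.043,"z":0,"ax":0,"ay":0,"az":0,"grip":-1}]' 30
python3 -m jog '[{"x":0,"y":0,"z":0,"ax":0,"ay":0,"az":0,"grip":-0.2},{"x":0,"y":0,"z":0,"ax":0,"ay":0,"az":0,"grip":0},{"x":0,"y":0,"z":0,"ax":0,"ay":0,"az":0,"grip":0},{"x":0,"y":-0.03,"z":0,"ax":0,"ay":0,"az":0,"grip":0},{"x":0,"y":-0.06,"z":0,"ax":0,"ay":0,"az":0,"grip":0},{"x":0,"y":-0.09,"z":0,"ax":0,"ay":0,"az":0,"grip":0},{"x":0,"y":-0.09,"z":0,"ax":0,"ay":0,"az":0,"grip":0},{"x":0,"y":-0.09,"z":0,"ax":0,"ay":0,"az":0,"grip":0}]' 30
python3 - <<'E'
from h import *
s,P,im=shot("g5.png");print(s["ee_pos"],s["ft_force"])
def ball(y,an):
    X=np.array([np.cos(y),np.sin(y),0]);H=np.array([.5173,.1224,.165])+.066*X+[0,0,.01]
    return H-.168*np.cos(an)*X+[0,0,.168*np.sin(an)]
for a in (.3,.35,.39,.45): print(a,ball(.18,a),proj("wrist",ball(.18,a),P))
for n in ("bail_ball","catch_beak"): print(env.spot_point("wrist",n))
E
```

```text
time: 15.65
ee_pos: [0.4311, 0.1062, 0.2202]
ee_rot: [0.705, 0.063, -0.063, -0.704]
ft_force: [-0.3, -5.3, -0.9]
opening: 0.024
time: 16.45
ee_pos: [0.4309, 0.1069, 0.3105]
ee_rot: [-0.704, -0.064, 0.063, 0.705]
ft_force: [-0.1, 0.3, 0.2]
opening: 0.0426
[0.4309 0.1069 0.3105] [-0.1371  0.3336  0.2176]
0.3 [0.4243 0.1055 0.2246] [[323.9851 236.3389]]
0.35 [0.427  0.106  0.2326] [[323.9921 243.846 ]]
0.39 [0.4294 0.1064 0.2389] [[323.9986 250.5862]]
0.45 [0.4334 0.1071 0.2481] [[324.0101 261.9585]]
[{'point': [322.9, 255.5], 'p': 0.97}]
[]
```

View pics/g5.png

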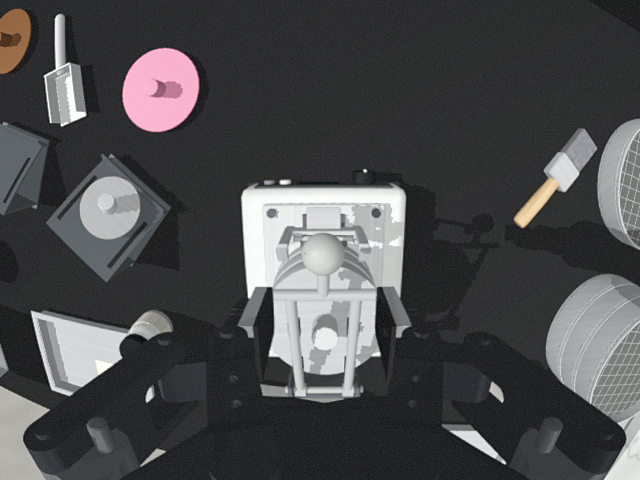

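The bail is at about 0.4, with the ball at (323,255) and the rods straddling the knob. Closing the fingers to press from above, following the arc.

```bash
python3 -m jog '[{"x":0,"y":0,"z":0,"ax":0,"ay":0,"az":0,"grip":-1},{"x":0,"y":0,"z":0,"ax":0,"ay":0,"az":0,"grip":-1},{"x":0,"y":0.02,"z":0,"ax":0,"ay":0,"az":0,"grip":-1},{"x":0,"y":0.04,"z":0,"ax":0,"ay":0,"az":0,"grip":-1},{"x":0,"y":0.053,"z":0,"ax":0,"ay":0,"az":0,"grip":-1},{"x":0,"y":0.053,"z":0,"ax":0,"ay":0,"az":0,"grip":-1}]' 30
python3 - <<'E'
from h import *
s,P,im=shot("g6.png");print(s["ee_pos"],s["ft_force"])
E
```

```text
time: 17.2
ee_pos: [0.4289, 0.1066, 0.2549]
ee_rot: [-0.704, -0.062, 0.065, 0.704]
ft_force: [0.2, -0.7, -0.6]
opening: -0.0002
[0.4289 0.1066 0.2549] [ 0.1882 -0.7442 -0.5878]
```

View pics/g6.png

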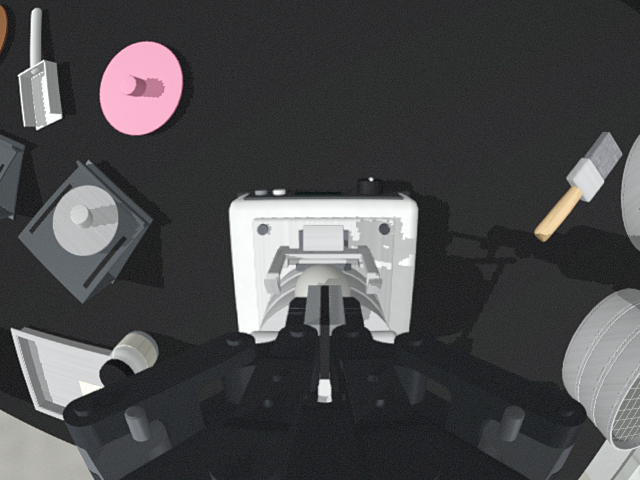

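```bash
python3 -m jog '[{"x":-0.002,"y":0.008,"z":0,"ax":0,"ay":0,"az":0,"grip":-1},{"x":-0.0045,"y":0.018,"z":0,"ax":0,"ay":0,"az":0,"grip":-1},{"x":-0.0065,"y":0.026,"z":0,"ax":0,"ay":0,"az":0,"grip":-1},{"x":-0.0085,"y":0.034,"z":0,"ax":0,"ay":0,"az":0,"grip":-1},{"x":-0.01,"y":0.04,"z":0,"ax":0,"ay":0,"az":0,"grip":-1},{"x":-0.0105,"y":0.046,"z":0,"ax":0,"ay":0,"az":0,"grip":-1},{"x":-0.0105,"y":0.046,"z":0,"ax":0,"ay":0,"az":0,"grip":-1}]' 30
python3 - <<'E'
from h import *
s,P,im=shot("g7.png");print(s["ee_pos"],s["ft_force"])
y=.18
go([.4172,.1045,.186],frame([np.cos(y),np.sin(y),0],[0,0,-1]),s)
E
```

```text
time: 17.95
ee_pos: [0.4194, 0.1047, 0.2101]
ee_rot: [-0.704, -0.063, 0.064, 0.704]
ft_force: [1.0, -0.1, -0.9]
opening: 0.0001
[0.4194 0.1047 0.2101] [ 0.9559 -0.1174 -0.9372]
shift mm [-2.2 24.1  0.1] turn deg [-0.03 -0.04 -0.11]
```

View pics/g7.png

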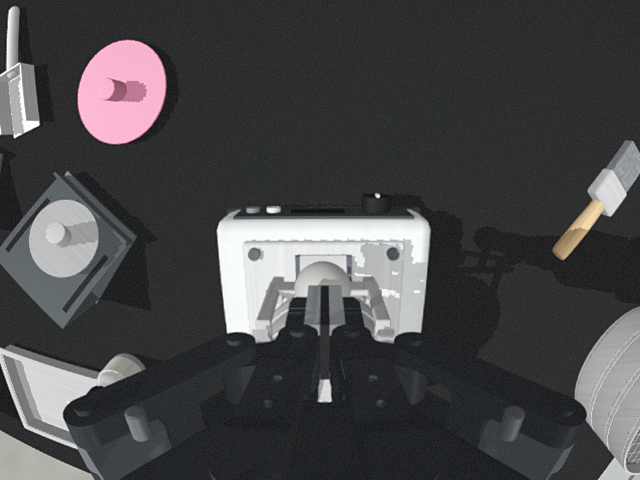

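The ball is still under the tips at (322,285) and the beaks are clear on both sides at (270,300) and (378,300). Pressing on in small steps.

```bash
python3 -m jog '[{"x":-0.001,"y":0.006,"z":0,"ax":0,"ay":0,"az":0,"grip":-1},{"x":-0.0015,"y":0.011,"z":0,"ax":0,"ay":0,"az":0,"grip":-1},{"x":-0.002,"y":0.015,"z":0,"ax":0,"ay":0,"az":0,"grip":-1},{"x":-0.002,"y":0.018,"z":0,"ax":0,"ay":0,"az":0,"grip":-1},{"x":-0.002,"y":0.02,"z":0,"ax":0,"ay":0,"az":0,"grip":-1},{"x":-0.002,"y":0.02,"z":0,"ax":0,"ay":0,"az":0,"grip":-1}]' 30
```

```text
time: 18.6
ee_pos: [0.4176, 0.1044, 0.1903]
ee_rot: [-0.704, -0.063, 0.064, 0.704]
ft_force: [0.1, 0.4, 0.2]
opening: 0.0002
```

```bash
python3 - <<'E'
from h import *
s,P,im=shot("h1.png");print(s["ee_pos"],s["ft_force"])
E
python3 -m jog '[{"x":0,"y":0.002,"z":0,"ax":0,"ay":0,"az":0,"grip":-1},{"x":0,"y":0.003,"z":0,"ax":0,"ay":0,"az":0,"grip":-1},{"x":0,"y":0.003,"z":0,"ax":0,"ay":0,"az":0,"grip":-1}]' 30
```

```text
[0.4176 0.1044 0.1903] [0.0881 0.3883 0.2224]
time: 18.95
ee_pos: [0.418, 0.1044, 0.1879]
ee_rot: [-0.704, -0.063, 0.064, 0.704]
ft_force: [-0.2, -0.5, 1.7]
opening: 0.0
```

View pics/h1.png

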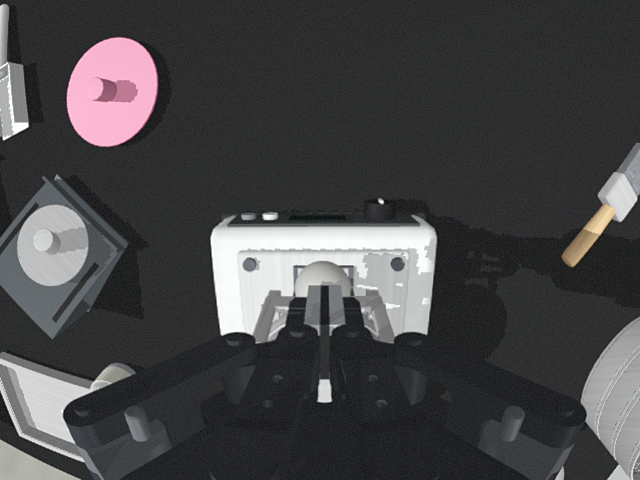

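```bash
python3 -m jog '[{"x":0,"y":0.001,"z":0,"ax":0,"ay":0,"az":0,"grip":-1},{"x":0,"y":0.002,"z":0,"ax":0,"ay":0,"az":0,"grip":-1},{"x":0,"y":0.003,"z":0,"ax":0,"ay":0,"az":0,"grip":-1},{"x":0,"y":0.003,"z":0,"ax":0,"ay":0,"az":0,"grip":-1}]' 30
python3 -m jog '[{"x":0,"y":0.001,"z":0,"ax":0,"ay":0,"az":0,"grip":-1},{"x":0,"y":0.002,"z":0,"ax":0,"ay":0,"az":0,"grip":-1},{"x":0,"y":0.002,"z":0,"ax":0,"ay":0,"az":0,"grip":-1}]' 30
```

```text
time: 19.35
ee_pos: [0.4181, 0.1044, 0.1872]
ee_rot: [0.704, 0.064, -0.063, -0.704]
ft_force: [-6.1, -1.7, 18.0]
opening: 0.0001
time: 19.65
ee_pos: [0.4181, 0.1044, 0.1868]
ee_rot: [0.704, 0.064, -0.062, -0.704]
ft_force: [-9.9, -1.1, 29.9]
opening: -0.0001
```

The resistance is stiff at ball-top height 0.187 (shut is about 0.188), with 30 N. Backing off to look at the catch.

```bash
python3 -m jog '[{"x":0,"y":-0.006,"z":0,"ax":0,"ay":0,"az":0,"grip":-1},{"x":0,"y":-0.03,"z":0,"ax":0,"ay":0,"az":0,"grip":-1},{"x":0,"y":-0.07,"z":0,"ax":0,"ay":0,"az":0,"grip":-1},{"x":0,"y":-0.11,"z":0,"ax":0,"ay":0,"az":0,"grip":-1},{"x":0,"y":-0.15,"z":0,"ax":0,"ay":0,"az":0,"grip":-1},{"x":0.04,"y":-0.15,"z":0,"ax":0,"ay":0,"az":0,"grip":-1},{"x":0.08,"y":-0.15,"z":0,"ax":0,"ay":0,"az":0,"grip":-1},{"x":0.08,"y":-0.15,"z":0,"ax":0,"ay":0,"az":0,"grip":-1},{"x":0.08,"y":-0.15,"z":0,"ax":0,"ay":0,"az":0,"grip":-1}]' 30
python3 - <<'E'
from h import *
s,P,im=shot("h2.png");print(s["ee_pos"],s["ft_force"])
y=.18;X=np.array([np.cos(y),np.sin(y),0]);H=np.array([.5173,.1224,.165])+.066*X+[0,0,.01]
for a in (0,.05,.1): print(a,proj("wrist",H-.168*np.cos(a)*X+[0,0,.168*np.sin(a)],P), proj("wrist",H-.132*np.cos(a)*X+[0,0,.132*np.sin(a)],P))
print(env.spot_point("wrist","bail_ball"),env.spot_point("wrist","catch_beak"))
u=proj("wrist",H-.13*X,P)[0].astype(int);print(u)
c=im[max(u[1]-80,0):u[1]+80,u[0]-110:u[0]+110];cv2.imwrite("pics/h2z.png",cv2.resize(c,None,fx=3.6,fy=3.6,interpolation=cv2.INTER_CUBIC))
E
```

```text
time: 20.55
ee_pos: [0.4969, 0.1187, 0.3316]
ee_rot: [-0.704, -0.062, 0.065, 0.704]
ft_force: [0.3, -0.7, 0.0]
opening: -0.0001
[0.4969 0.1187 0.3316] [ 0.3109 -0.697   0.0305]
0 [[324.1937 123.5448]] [[324.2529 168.1378]]
0.05 [[324.2015 123.2947]] [[324.2602 168.9431]]
0.1 [[324.2105 123.5809]] [[324.2684 170.2085]]
[{'point': [323.4, 120.7], 'p': 0.6}] [{'point': [320.2, 160.7], 'p': 0.73}, {'point': [551.0, 135.0], 'p': 0.73}]
[324 170]
```

View pics/h2z.png

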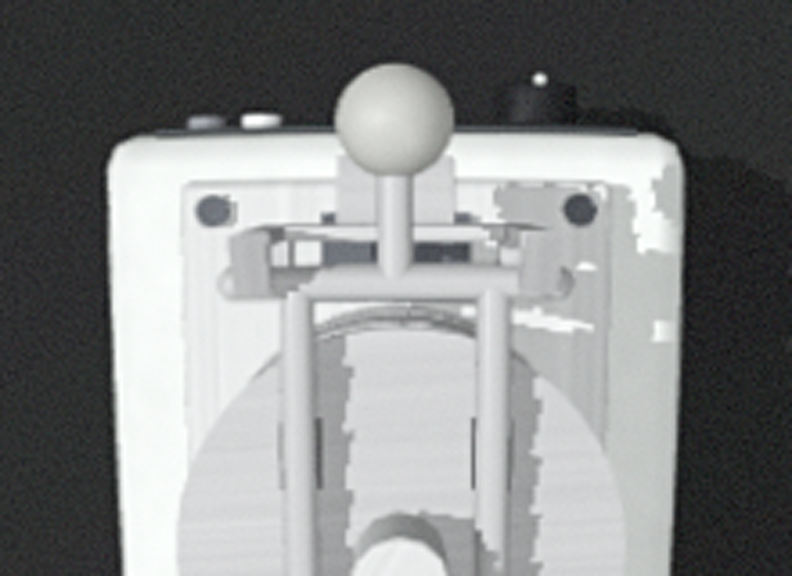

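View pics/h2.png

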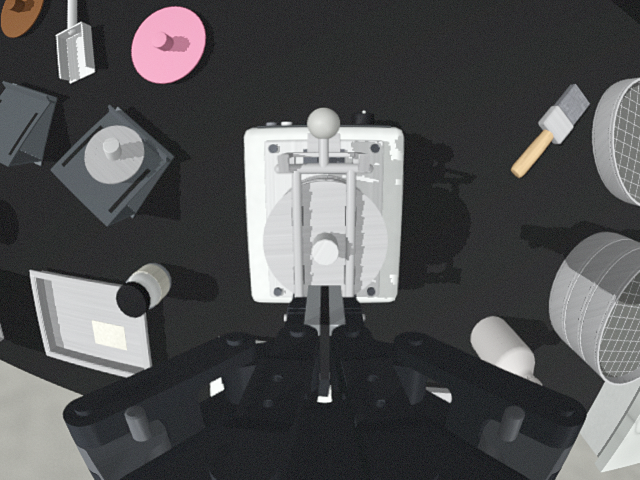

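From almost directly above, both beaks at (250,260) and (540,260) in the zoom cover the crossbar near its ends. The crossbar row of 168 matches angle 0. As a second check I compare the beak position with the picture before pressing (catch home).

```bash
python3 - <<'E'
from h import *
im=cv2.imread("pics/g1.png");cv2.imwrite("pics/g1z.png",cv2.resize(im[95:175,235:415],None,fx=4.4,fy=4.4,interpolation=cv2.INTER_CUBIC))
im=cv2.imread("pics/h2.png");cv2.imwrite("pics/h2y.png",cv2.resize(im[110:200,235:415],None,fx=4.4,fy=4.4,interpolation=cv2.INTER_CUBIC))
cv2.imwrite("pics/h2s.png",cv2.resize(env.get_image("scene")[:,:,::-1][210:370,270:410],None,fx=3.7,fy=3.7,interpolation=cv2.INTER_CUBIC))
E
```

```text
(no output)
```

View pics/g1z.png

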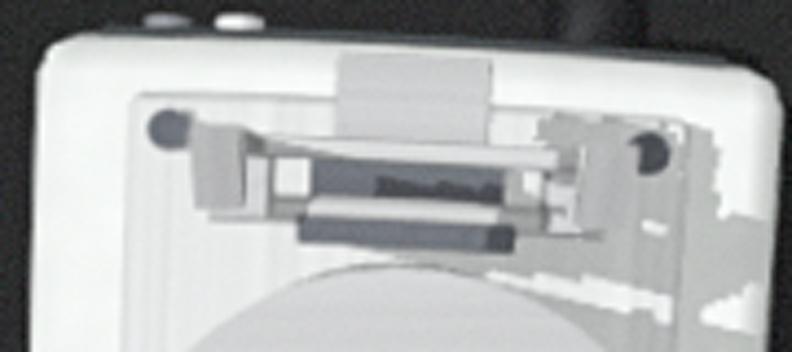

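View pics/h2y.png

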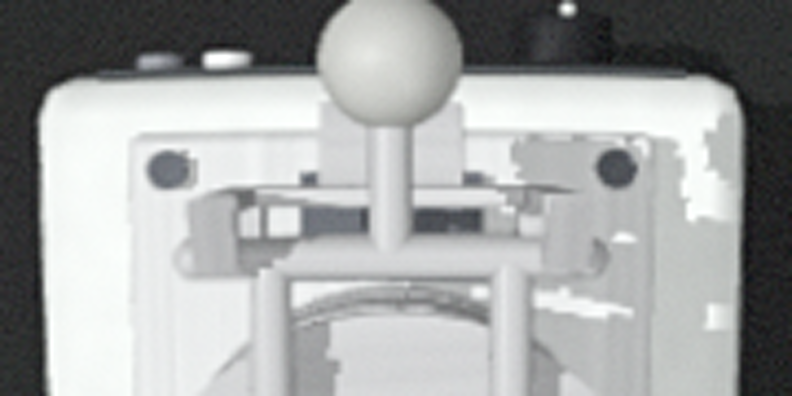

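View pics/h2s.png

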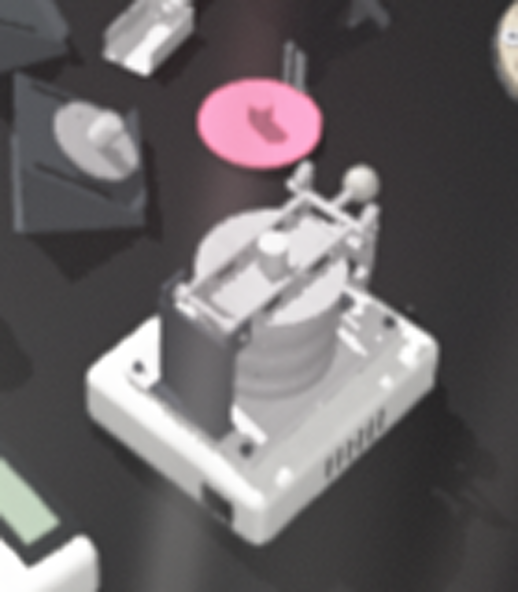

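```bash
python3 - <<'E'
from h import *
s=env.sense();T=R.from_quat(s["ee_rot"]);P=env.camera_params("wrist")
c0=T.inv().apply(P["position"]-s["ee_pos"]);Rc=T.inv()*R.from_quat(P["orientation"])
def cam(pos,q): q=R.from_quat(q);return dict(K=P["K"],position=np.array(pos)+q.apply(c0),orientation=(q*Rc).as_quat())
G=cam([.5175,.1229,.3086],[.702,.082,-.082,-.702])
X=np.array([np.cos(.18),np.sin(.18),0]);S=np.array([.5173,.1224,.165])
for nm,PP,o,pts in (("g1",G,(235,95),[(192,122),(195,208),(245,208),(172,130)]),("h2",P,(235,110),[(190,198),(192,265),(238,268),(170,168)])):
    for p,z in zip(pts,(.195,.195,.195,.078)):
        w=atz("wrist",(np.array(p)/4.4+o),z,PP); print(nm,p,"shaker x mm",round((w-S)@X*1e3,1))
E
```

```text
g1 (192, 122) shaker x mm -77.8
g1 (195, 208) shaker x mm -64.3
g1 (245, 208) shaker x mm -64.5
g1 (172, 130) shaker x mm -80.8
h2 (190, 198) shaker x mm -78.4
h2 (192, 265) shaker x mm -66.8
h2 (238, 268) shaker x mm -66.2
h2 (170, 168) shaker x mm -81.5
```

The beak's front and tip positions (-78.4 and -66.5 mm) match the home position before pressing (-77.8 and -64.4 mm) within measurement error. The beaks lie over the crossbar, which is at -66 mm. A beak held open would be several mm further forward. The tool is well clear of everything, so I'm handing in.

```bash
python3 - <<'E'
from h import *
print(env.job_done()); print(env.sense()["time"])
E
```

```text
the job is handed in; nothing more can be done
None
the job is handed in; nothing more can be done
```

The shaker is ready to run: the 108 mm lid is home on the top sieve and the bail is shut under the catch. I handed the job in at about 21 s of the 67 s.

I took the lid off its rest by the knob and set it on the sieve. I then swung the bail over by its ball to about 0.4 rad, let go, and pressed the ball down with the closed fingertips.

**Last checks**
- **Lid:** it took 17 N with no further travel, and its outline matched the fully-home position in the wrist picture.
- **Bail and catch:** the press met a firm stop at up to 30 N, with the ball at its shut height. From above, the crossbar sits at bail angle 0 and both beaks lie over it.
- **Beaks:** they are within about 2 mm of where they stood before pressing. I judged the snap from the pictures and this measurement, because no force jump was caught in the readings and I did not try lifting the bail.
- **Clear of the robot:** at the end the gripper was about 13 cm above everything, with no contact force. In the last pictures, the other lid and most of the loose items showed no sign of having moved; I did not measure their positions.

**Disagreements along the way**
- My first knob position from the two fixed cameras was about 6 mm off, so I used the wrist camera fit instead.
- My first estimate of the shaker's yaw was about 3° off and was corrected before I gripped the ball.
- Several of my first move commands were refused because the rows lacked some keys. Nothing moved on those calls.

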